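Clamp a culture flask on the orbital shaker

TASK

Get the pink culture flask ready for shaking: set it flat in the nest on the shaker's platform, with its neck out through the gap at the front, and swing the blue clamp arm over it to its stop. Then screw the black hand knob down clockwise until the pad meets the flask and snug it by feel, firm enough that the flask cannot shift but not so hard that the thin plastic cracks; leave the other things on the bench where they are.

Things in the scene. Friction and masses are not known exactly. Their poses are not given: they have to be found in the camera images.
- flask: The flask to clamp: lies flat, pink medium, blue screw cap, 0.11 kg, 50 x 102 x 32 mm over all. Origin at the underside of the whole; own +y points from the cap to the flat end, own z up. Its body is 48 mm wide (x), from y = -20 to +42 mm, 27 mm high; neck and cap (30 mm across, 31 mm high) fill y = -50 to -20 mm
- flask_mid (a point): middle of the pink flask's body (grasp it here, across its 48 mm width), 13 mm above its underside; axes as flask
- shaker: Orbital shaker, off, fixed on the bench: white housing 206 x 186 mm, aluminium platform with its top 62 mm above the bench. Origin on the bench below the middle of the nest; own -x is its front (dial and display), own +y its left, where the upright clamp post stands at y = 80 mm. Opening angle of the arm: 0 at the stop over the nest, 1.3 to 2.1 rad at the start
- nest (a point): middle of the nest on the platform's top; axes as shaker. Steel corner brackets and a back stop, 9 mm high, bound a pocket 68 mm (x) by 54 mm (y) for the flask's body. Side gaps of 44 mm (|x| under 22 mm) are for fingers, the 40 mm gap in front is for the neck. The flask fits only cap to the front: its own +y along the shaker's +x, body's middle over this point
- clamp_arm: Blue swing arm, 22 mm wide, 15 mm thick, with round ends 28 mm across; turns on the post with 0.2 N m of friction. Origin on the post's axis at the arm's top face, 134 mm above the bench. It points along its own -y; at its stop its axes are the shaker's. It starts swung open to the shaker's back, closes clockwise from above, and stays where left. Carries spindle, knob, pad
- clamp_axis (a point): point on the upright spindle's axis at the arm's top face, 80 mm from the post's axis; axes as clamp_arm. The black knurled round knob (39 mm across, 26 mm high) stands on this axis, its underside 18 to 24 mm above this point at the start. Clockwise from above tightens: knob, spindle and pad then go down 3.8 mm a radian (24 mm a turn); it stays where left
- spindle_under (a point): point on the spindle's axis at the arm's underside (17 mm below clamp_axis). Below it hangs the springy rubber pad, 25 mm across, which turns with the spindle and rubs on the flask. With the arm over the nest the pad starts 3 to 9 mm above the flask's body (not measured: feel for it). The thread drags with a steady 0.18 N m
- post_top (a point): top end of the clamp post, on its axis, 8 mm above the arm's top face. Feel of the clamp: once the pad bears, each further radian adds about 62 N of clamping force. Snug is about 30 N: the moment to keep turning has then risen from 0.18 to about 0.45 N m; read at rest just after a slow small turn, it is about 0.15 to 0.2 above the free-running reading. Under 12 N the flask is loose, above 50 N it cracks
- flask_clear: bystander: empty clear culture flask with a blue cap, 50 x 102 x 32 mm, origin at its underside
- beaker: bystander: plastic beaker with used tips, 72 mm across, 88 mm high, origin at its underside
- dish: bystander: closed petri dish, 90 mm across, 15 mm high, origin at its underside
- pen: bystander: blue and white marker pen, 135 mm long, lying along its own y, origin at its underside
Not all that is in view belongs to the job. What is shaped like the flask but orange is not meant.

How it is judged:
On the way, in this order (a step that is already met when the one before it is completed fails the run):
1. the pink flask lies flat in the nest, let go (x of flask_mid in the frame of nest between -0.006 and 0.006 m and y of flask_mid in the frame of nest between -0.006 and 0.006 m and z of flask_mid in the frame of nest between 0.008 and 0.017 m and angle between flask's own z axis and vertical below 0.06 rad and contact force between the fingers and flask below 0.1 N), for 0.2 s.
2. the clamp arm is swung over the flask to its stop, the pad still clear of the flask (x of flask_mid in the frame of nest between -0.006 and 0.006 m and y of flask_mid in the frame of nest between -0.006 and 0.006 m and z of flask_mid in the frame of nest between 0.008 and 0.017 m and angle between flask's own z axis and vertical below 0.06 rad and horizontal distance between clamp_axis and nest below 0.006 m and contact force between flask and clamp_arm below 0.5 N), for 0.2 s.
At the end, for the whole second after the job is handed in: the pink flask lies flat in the nest (within 6 mm of its middle, tilt under 0.06 rad), the clamp axis stands within 6 mm of the nest's middle, and the pad presses the flask with 12 to 50 N, all at rest and let go (x of flask_mid in the frame of nest between -0.006 and 0.006 m and y of flask_mid in the frame of nest between -0.006 and 0.006 m and z of flask_mid in the frame of nest between 0.008 and 0.017 m and angle between flask's own z axis and vertical below 0.06 rad and horizontal distance between clamp_axis and nest below 0.006 m and contact force between flask and clamp_arm between 12 and 50 N and linear speed of flask below 0.01 m/s); the robot touches nothing.
It fails at once if the clamp is overtightened: the pad presses the flask with more than 55 N (contact force between flask and clamp_arm above 55 N).
It fails at once if the pink flask is tipped over (angle between flask's own z axis and vertical above 0.6 rad).
It fails at once if a bystander (clear flask, beaker, petri dish or pen) is moved by more than 25 mm (distance of any of flask_clear, beaker, dish, pen from where it was at the start of the episode above 0.025 m).
It also fails if it takes over 72 s, if anything falls off the work surface, if the arm or the gripper's body presses on something with over 40 N, if the wrist force passes 120 N, or if a joint passes its speed limit or range.

ROBOT

A 6-joint arm with a two-finger parallel gripper is mounted at the origin on a cart in front of the work surface, level with it; the furniture and walls round the work are solid. World frame = base frame: x ahead of the robot, y to its left, z up, the work surface at z = 0. Lengths are in m, angles in rad, forces in N, time in s.
With the tool pointing down it reaches from about 0.25 to 0.725 m from the base axis. Payload 9.7 kg.
Tool frame: the origin (TCP) lies at the very end of the fingers, on their centre line; the grasp point (between the pads) lies 19 mm behind it; z points along the fingers, y is the direction in which the jaws open and shut (so a half turn about z gives the same grasp; the last joint's range is limited). The gripper opens to 85 mm and grips with 20 to 120 N. Pads are 22 mm wide; open, the fingers measure 114 mm over their backs; the gripper's body (76 mm by 85 mm) begins 54 mm behind the grasp point. The pads swing forward as they close: fully open they stand 13 mm farther back than shut.
Start: joints at [1.134, 0.087, 0.176, 1.66, 0, 1.571], TCP at [0.233, 0.498, 0.211] pointing down, gripper open.
Joint ranges: [-3.13, 3.13], [-0.85, 1.81], [-1.15, 1.24], [-2.2, 2.28], [-1.44, 1.52], [-3.14, 3.14]. Speed limits (rad/s): [2.22, 2.22, 2.57, 3.14, 3.14, 3.14].

INTERFACE

Orientations are given as a unit quaternion [x, y, z, w].
In Python, from station import status, snapshot, order gives the robot as it stands.
- The arm moves only by the shell command python3 -m crank 'ROWS' [FORCE]. ROWS is JSON, a list of rows, each an object with "fingers": the finger opening in cm, from 0 to 8.54; "slide": the shift along the world's x, y, z in cm, a list of three; "spin": the turn about the world's z in degrees. In form: [{"fingers": fingers, "slide": [tx, ty, tz], "spin": spin}, ...]. A call has exactly 10 rows; each row is the pose to reach, as a shift and turn from the pose commanded when the call began; what a row does not reach only later rows make up. A row lasts 1/10 s, in which the tool goes at most 50 mm and 8.59 degrees, less where a joint would pass 70% of its speed; a pose out of reach is approached as far as the arm can. A call with a gripper value outside its range is refused whole. The fingers move at their own pace and stop on an object; FORCE is the grip in N (left out, the last holds). Time passes only in rows, so rows that repeat a pose let the fingers close, or fill a call up. It gives the time, the measured TCP pose, the force and the opening at its end, in the units of the state.
- status.get_obs(): the state, without advancing time (a new reading comes with each control period).
- snapshot(name): name is "side" or "top" or "wrist"; returns a dict with "frame" (420x560x3 uint8, red, green, blue), "z_map" (420x560 float32, m along the optical axis (not along the pixel's ray), 0 where there is no reading), "fx", "fy", "cx", "cy" (pixels), "k1" (the pictures are not rectified: a ray, as slopes to the right and down, at radius r is drawn at 1 + k1 r^2 times it, then the intrinsics apply), "world_from_camera" (4x4, takes a point from camera to world coordinates); the wrist camera has in their place "hand_eye" (4x4, takes a point from camera to tool coordinates, whose origin is the TCP and whose axes are the flange's). Camera axes: x right, y down, z forward; pixel columns grow to the right and rows downward; lengths in m; the calibration is good to about 2 mm. A picture is of the moment at which its call begins: read the wrist's pose just before it.
- order.hand_in(): hands the job in, once; it reports no verdict.
The state is a dict: "t": time; "qpos": joint angles; "joint_vel": joint speeds; "effort": joint torques, N m; "ee_pos": TCP position; "tool_rot": TCP orientation; "ft_force": force on the tool from outside, world axes, zero at the start; "torque": the same for the moment, N m; "opening": opening from 0.0 (shut) to 1.0 (fully open).
Only numpy, scipy, OpenCV 4.12 (cv2) and the standard library are available. Lean on these libraries where they do the work, as an engineer would, in place of code of your own. Each camera call takes 0.05 s, during which the arm holds its last target.

## Working session

There is one attempt and no reset: what is moved stays moved. The work goes in short steps, Python scripts to look and compute and a shell command to move; the robot and the scene stay as the last step left them, time stands still between calls to the robot, and variables do not carry over. Pictures are saved under pics/ and viewed, and the job is handed in when it is done.

```bash
ls; mkdir -p pics; cat > h.py <<'E'
import numpy as np,cv2
from station import status,snapshot,order
def save(s,n): cv2.imwrite('pics/'+n+'.png',s['frame'][:,:,::-1])
def pts(s,T=None):
    h,w=s['z_map'].shape
    u,v=np.meshgrid(np.arange(w),np.arange(h))
    K=np.array([[s['fx'],0,s['cx']],[0,s['fy'],s['cy']],[0,0,1.]])
    xd=np.stack([(u-s['cx'])/s['fx'],(v-s['cy'])/s['fy']],-1)
    x=xd.copy()
    for _ in range(20):
        x=xd/(1+s['k1']*(x**2).sum(-1,keepdims=True))
    z=s['z_map'][...,None]
    P=np.concatenate([x*z,z],-1)
    T=s['world_from_camera'] if T is None else T
    T=np.array(T)
    return P@T[:3,:3].T+T[:3,3], x
E
python3 - <<'E'
from h import *
o=status.get_obs();print(o)
for n in('top','side','wrist'):
    s=snapshot(n);save(s,n+'0');print(n,s['fx'],s['k1'],s.get('world_from_camera',s.get('hand_eye')))
    np.save('pics/%s0.npy'%n,s,allow_pickle=True)
E
```

```text
pics
{'t': 0.0, 'qpos': array([1.13398090e+00, 8.74540111e-02, 1.75162178e-01, 1.65979598e+00,
       2.01907540e-05, 1.57078220e+00]), 'joint_vel': array([-0.00109206,  0.00010397,  0.00136126, -0.00086907, -0.00107089,
        0.0002504 ]), 'effort': array([ 2.74679578e-04, -5.20382202e+01,  4.64812195e+01,  1.59089168e-02,
        3.66301293e-06,  1.34794558e-05]), 'ee_pos': array([0.23257166, 0.49813769, 0.21000081]), 'tool_rot': array([ 2.16668508e-01,  9.76245021e-01, -6.28212429e-04, -1.49776271e-04]), 'ft_force': array([ 0.80677343, -0.47362006, -0.45671427]), 'torque': array([ 0.01185251,  0.02284116, -0.02717149]), 'opening': 0.9993399356492636}
top 410.97963769484056 -0.02719965341325136 [[-0.07376122 -0.97128466  0.22619769  0.2992754 ]
 [-0.99727212  0.0724656  -0.01403762  0.16772678]
 [-0.00275703 -0.22661608 -0.97398026  1.10092803]
 [ 0.          0.          0.          1.        ]]
side 469.02662669068746 -0.13946204773242724 [[ 0.97574943 -0.10213043  0.19360379  0.26908949]
 [-0.21817915 -0.52503686  0.82263854 -0.95788933]
 [ 0.01763269 -0.84492939 -0.53458714  0.82027389]
 [ 0.          0.          0.          1.        ]]
wrist 364.0772811512946 -0.08081853631921317 [[ 1.39572424e-04 -9.51146396e-01 -3.08740205e-01  7.98681401e-02]
 [ 9.99999984e-01  9.70379154e-05  1.53122778e-04 -1.18283358e-03]
 [-1.15682673e-04 -3.08740221e-01  9.51146394e-01 -1.61567083e-01]
 [ 0.00000000e+00  0.00000000e+00  0.00000000e+00  1.00000000e+00]]
```

View pics/top0.png

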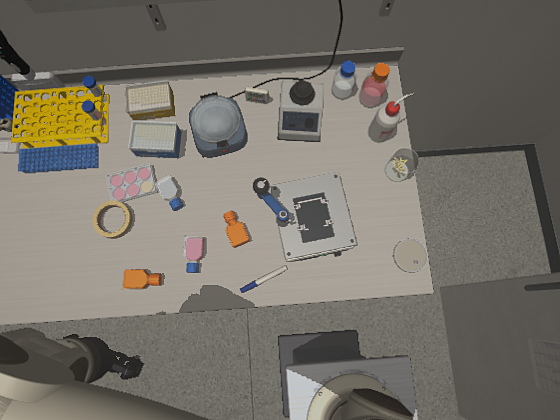

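View pics/side0.png

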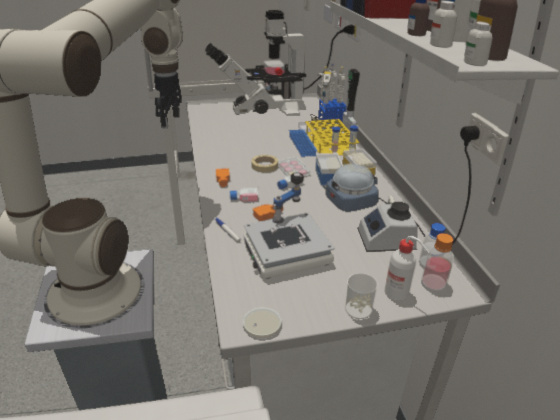

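The top view shows the pink flask at about (194,252) with its cap toward the robot. The shaker is centred near (315,217), with the post at (284,215) and the knob at (262,186). The pen is at (264,278), the dish at (410,255), and there is an orange decoy at (235,228).

```bash
python3 - <<'E'
from h import *
s=np.load('pics/top0.npy',allow_pickle=True).item()
P,x=pts(s); f=s['frame']; hsv=cv2.cvtColor(f,cv2.COLOR_RGB2HSV)
for (u,v) in [(194,250),(192,267),(262,186),(284,215),(272,200),(315,217),(290,240),(345,250),(330,190),(250,150),(160,300)]:
    print((u,v),f[v,u],hsv[v,u],P[v,u].round(4))
big=cv2.resize(f[150:310,140:370],None,fx=3.4,fy=3.4,interpolation=cv2.INTER_CUBIC)
cv2.imwrite('pics/crop0.png',big[:,:,::-1])
E
```

```text
(194, 250) [186 139 151] [172  64 186] [0.4592 0.3764 0.0236]
(192, 267) [ 72 112 171] [108 148 171] [0.4139 0.3811 0.0328]
(262, 186) [184 175 170] [ 11  19 184] [0.574  0.1832 0.1811]
(284, 215) [67 65 63] [15 15 67] [0.5097 0.1362 0.1425]
(272, 200) [ 65  90 128] [108 126 128] [0.551  0.1621 0.1338]
(315, 217) [76 77 76] [60  3 77] [0.5159 0.0541 0.063 ]
(290, 240) [176 173 167] [ 20  13 176] [0.461  0.1234 0.0622]
(345, 250) [59 58 57] [15  9 59] [ 0.43   -0.0211  0.0208]
(330, 190) [164 162 156] [ 23  12 164] [0.5853 0.0079 0.0624]
(250, 150) [163 156 147] [ 17  25 163] [ 7.375e-01  2.134e-01 -4.000e-04]
(160, 300) [164 157 147] [ 18  26 164] [ 0.3371  0.475  -0.0023]
```

View pics/crop0.png

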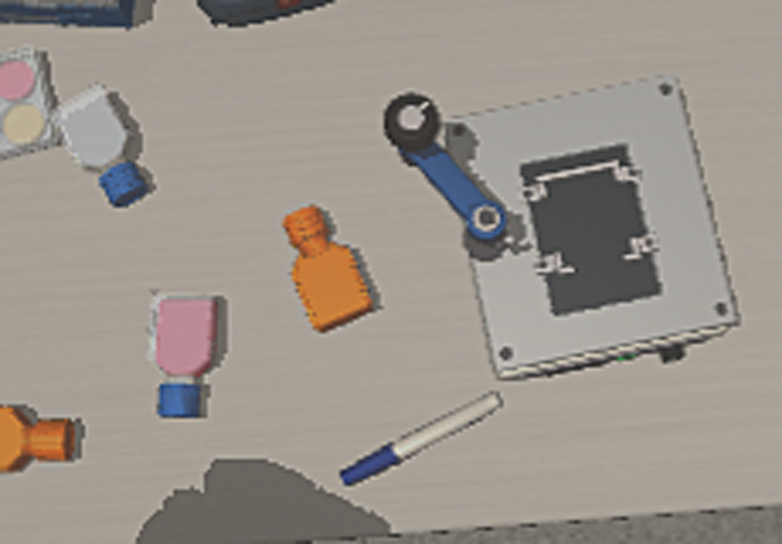

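View pics/wrist0.png

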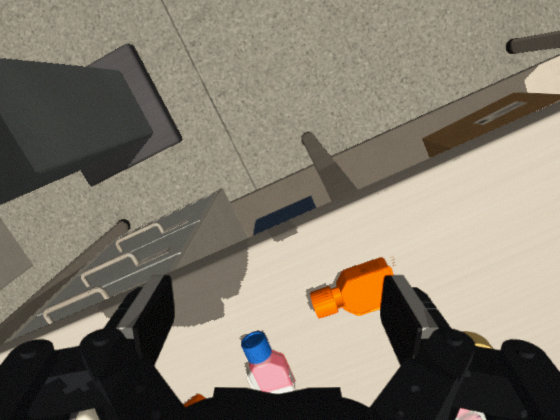

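```bash
cat >> h.py <<'E'
def ray(s,uv,z,T=None):
    uv=np.array(uv,float).reshape(-1,2)
    xd=(uv-[s['cx'],s['cy']])/[s['fx'],s['fy']]; x=xd.copy()
    for _ in range(20): x=xd/(1+s['k1']*(x**2).sum(-1,keepdims=True))
    T=np.array(s['world_from_camera'] if T is None else T)
    d=np.c_[x,np.ones(len(x))]@T[:3,:3].T
    return T[:3,3]+d*((z-T[2,3])/d[:,2])[:,None]
E
python3 - <<'E'
from h import *
s=np.load('pics/top0.npy',allow_pickle=True).item()
P,x=pts(s); f=s['frame']; hsv=cv2.cvtColor(f,cv2.COLOR_RGB2HSV)
X=P[...,0];Y=P[...,1];Z=P[...,2]
def rect(m,z,name):
    m=m.astype(np.uint8)
    n,l,st,c=cv2.connectedComponentsWithStats(m)
    k=1+np.argmax(st[1:,4]); vv,uu=np.where(l==k)
    W=ray(s,np.c_[uu,vv],z)[:,:2]
    r=cv2.minAreaRect((W*1000).astype(np.float32));print(name,len(uu),r,'mean',W.mean(0).round(4));return W
near=(X>.3)&(X<.7)&(Y>-.15)&(Y<.25)
rect(near&(abs(Z-.062)<.004),.062,'platform')
rect(near&(abs(Z-.062)<.006)&(hsv[...,2]<110),.062,'mat')
fl=(abs(X-.45)<.1)&(abs(Y-.377)<.06)
rect(fl&(Z>.009)&(Z<.05),.02,'flask')
rect(fl&(hsv[...,1]>40)&(hsv[...,0]>160),.022,'pink')
rect(fl&(hsv[...,0]>100)&(hsv[...,0]<120)&(hsv[...,1]>90),.025,'cap')
rect(near&(Z>.15)&(Z<.2),.181,'knob')
rect(near&(Z>.128)&(Z<.146),.136,'arm')
rect(near&(hsv[...,0]>100)&(hsv[...,0]<120)&(hsv[...,1]>80)&(Z>.1),.134,'armblue')
# marks: bright pixels of brackets
br=near&(Z>.066)&(Z<.078);vv,uu=np.where(br);print(np.c_[uu,vv,(P[br]*1000).round()][:60])
E
```

```text
platform 4778 ((524.13671875, 59.36701965332031), (199.20834350585938, 185.4708251953125), 7.522112846374512) mean [0.5218 0.0552]
mat 1126 ((508.61199951171875, 58.46196365356445), (103.5053939819336, 89.7463150024414), 7.094581127166748) mean [0.5068 0.0578]
flask 579 ((450.1040954589844, 380.7768859863281), (52.04160690307617, 95.33035278320312), 84.57135009765625) mean [0.4556 0.3801]
pink 345 ((463.5057678222656, 375.8955078125), (44.620906829833984, 55.84083938598633), 85.78472900390625) mean [0.4645 0.3766]
cap 102 ((413.46856689453125, 382.755859375), (27.084157943725586, 23.389707565307617), 85.84971618652344) mean [0.4143 0.3825]
knob 233 ((575.5726928710938, 185.4834442138672), (37.4073371887207, 41.29804992675781), 85.72183227539062) mean [0.5754 0.1859]
arm 320 ((538.2765502929688, 158.7041778564453), (91.69488525390625, 26.17270278930664), 38.35004806518555) mean [0.5345 0.1552]
armblue 226 ((537.9727783203125, 155.6726531982422), (84.34857940673828, 27.768598556518555), 33.15450668334961) mean [0.5371 0.1577]
[[322. 176. 624.  26.  68.]
 [285. 185. 606. 125.  67.]
 [28
[... 920 characters left out ...]
 [314. 199. 563.  53.  68.]
 [315. 199. 562.  51.  71.]
 [316. 199. 562.  47.  67.]
 [317. 199. 561.  45.  70.]
 [318. 199. 561.  43.  72.]
 [319. 199. 562.  40.  69.]
 [320. 199. 562.  37.  67.]
 [321. 199. 561.  35.  71.]
 [322. 199. 561.  32.  68.]
 [284. 200. 566. 131.  66.]
 [304. 200. 561.  79.  72.]
 [305. 200. 561.  77.  71.]
 [306. 200. 561.  74.  71.]
 [307. 200. 561.  71.  69.]
 [308. 200. 560.  69.  71.]
 [309. 200. 560.  66.  71.]
 [310. 200. 560.  63.  69.]
 [311. 200. 560.  61.  71.]
 [312. 200. 560.  58.  70.]
 [313. 200. 560.  56.  69.]
 [321. 200. 557.  35.  73.]
 [322. 200. 558.  33.  71.]
 [325. 200. 558.  25.  68.]
 [299. 201. 560.  92.  70.]
 [300. 201. 559.  90.  70.]]
```

```bash
python3 -m crank '[{"fingers":8.5,"slide":[4,-2,0],"spin":4},{"fingers":8.5,"slide":[8,-4,0],"spin":8},{"fingers":8.5,"slide":[12,-6,0],"spin":12},{"fingers":8.5,"slide":[16,-8,0],"spin":16},{"fingers":8.5,"slide":[20,-10,0],"spin":20},{"fingers":8.5,"slide":[23,-12,0],"spin":20},{"fingers":8.5,"slide":[23,-12,0],"spin":20},{"fingers":8.5,"slide":[23,-12,0],"spin":20},{"fingers":8.5,"slide":[23,-12,0],"spin":20},{"fingers":8.5,"slide":[23,-12,0],"spin":20}]' 
python3 - <<'E'
from h import *
o=status.get_obs();s=snapshot('wrist');save(s,'w1');s['obs']=o;np.save('pics/w1.npy',s,allow_pickle=True)
print(o['t'],o['ee_pos'],o['tool_rot'],o['qpos'])
E
```

```text
t: 1.15
ee_pos: [0.4618, 0.3791, 0.2108]
tool_rot: [0.043, 0.999, 0.0, -0.0]
ft_force: [-0.2, 0.6, -0.3]
opening: 0.994
1.15 [0.46175321 0.37910413 0.21079997] [ 4.31189893e-02  9.99069941e-01  6.90344438e-05 -1.68625378e-05] [6.87357322e-01 2.03938553e-01 3.07046416e-01 1.67383719e+00
 1.25342834e-04 7.73622050e-01]
```

View pics/w1.png

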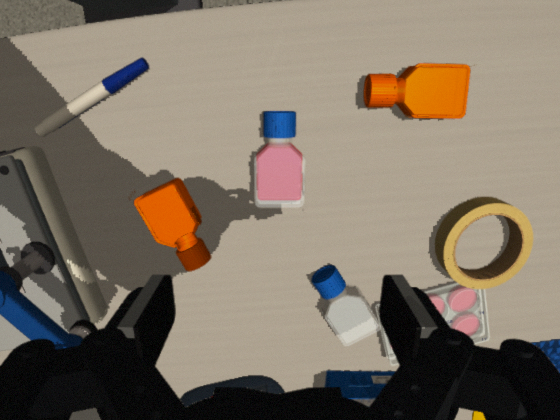

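The wrist view shows the pink flask clearly at (280,170), cap up at (280,124), aligned with the image axes.

```bash
cat >> h.py <<'E'
from scipy.spatial.transform import Rotation as R
def wT(s):
    o=s['obs'];T=np.eye(4);T[:3,:3]=R.from_quat(o['tool_rot']).as_matrix();T[:3,3]=o['ee_pos'];return T@np.array(s['hand_eye'])
def blob(s,m,z,T,name):
    n,l,st,c=cv2.connectedComponentsWithStats(m.astype(np.uint8))
    k=1+np.argmax(st[1:,4]); vv,uu=np.where(l==k)
    W=ray(s,np.c_[uu,vv],z,T)[:,:2]
    r=cv2.minAreaRect((W*1000).astype(np.float32));print(name,len(uu),np.round(r[0],1),np.round(r[1],1),round(r[2],1),'mean',W.mean(0).round(4));return W
E
python3 - <<'E'
from h import *
s=np.load('pics/w1.npy',allow_pickle=True).item()
T=wT(s);P,_=pts(s,T);hsv=cv2.cvtColor(s['frame'],cv2.COLOR_RGB2HSV);Z=P[...,2];X=P[...,0];Y=P[...,1]
fl=(abs(X-.45)<.075)&(abs(Y-.377)<.045)
print('bench z',np.median(Z[150:200,340:380]),'top z pink',np.median(Z[165:185,270:290]),'cap',np.median(Z[115:130,270:290]))
blob(s,fl&(Z>.008),.026,T,'flask')
blob(s,fl&(hsv[...,1]>40)&((hsv[...,0]>155)|(hsv[...,0]<5))&(Z>.01),.026,T,'pink')
blob(s,fl&(hsv[...,0]>100)&(hsv[...,0]<120)&(hsv[...,1]>120),.028,T,'cap')
for x0 in np.arange(.39,.51,.008):
    m=fl&(Z>.008)&(abs(X-x0)<.004); print(round(x0,3),Y[m].min().round(4) if m.any() else None,Y[m].max().round(4) if m.any() else None)
m=fl&(Z>.02)
big=cv2.resize(s['frame'][95:225,230:330],None,fx=4.5,fy=4.5,interpolation=cv2.INTER_CUBIC);cv2.imwrite('pics/w1c.png',big[:,:,::-1])
E
```

```text
bench z -0.0017197374754284178 top z pink 0.02371752520861453 cap 0.028300496145447218
flask 19416 [676.1 357.4] [451.5 216.6] 85.0 mean [0.708  0.3418]
pink 2449 [457.8 380.4] [44.4 56.6] 84.7 mean [0.4587 0.3803]
cap 829 [411.9 385. ] [28.9 23.8] 85.1 mean [0.4118 0.3847]
0.39 None None
0.398 0.3713 0.3939
0.406 0.3695 0.4006
0.414 0.3686 0.4002
0.422 0.3682 0.3995
0.43 0.3673 0.3951
0.438 0.3377 0.4023
0.446 0.332 0.4219
0.454 0.3325 0.422
0.462 0.3348 0.422
0.47 0.3344 0.421
0.478 0.3538 0.4204
0.486 0.353 0.4026
0.494 0.3557 0.402
0.502 0.401 0.401
```

View pics/w1c.png

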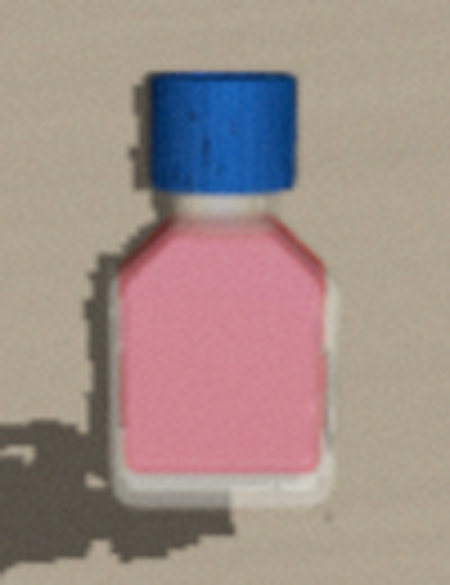

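```bash
python3 - <<'E'
from h import *
s=np.load('pics/w1.npy',allow_pickle=True).item();T=wT(s)
print('cam',T[:3,3])
for uv,z in [((279,111),.03),((279,111),.016),((279.,207),.0),((279.,207),.02),((279,200),.026),((254.5,180),.026),((254.5,180),.014),((303,180),.014),((303,180),.026)]:
    print(uv,z,ray(s,uv,z,T)[0].round(4))
E
```

```text
cam [0.38174377 0.38510727 0.37237165]
(279, 111) 0.03 [0.3999 0.3855 0.03  ]
(279, 111) 0.016 [0.4007 0.3856 0.016 ]
(279.0, 207) 0.0 [0.5015 0.3771 0.    ]
(279.0, 207) 0.02 [0.4951 0.3775 0.02  ]
(279, 200) 0.026 [0.4859 0.3783 0.026 ]
(254.5, 180) 0.026 [0.4635 0.3562 0.026 ]
(254.5, 180) 0.014 [0.4663 0.3552 0.014 ]
(303, 180) 0.014 [0.4705 0.404  0.014 ]
(303, 180) 0.026 [0.4676 0.4034 0.026 ]
```

```bash
python3 -m crank '[{"fingers":7,"slide":[0.3,0.1,-4],"spin":0},{"fingers":7,"slide":[0.3,0.1,-8],"spin":0},{"fingers":7,"slide":[0.3,0.1,-12],"spin":0},{"fingers":7,"slide":[0.3,0.1,-15],"spin":0},{"fingers":7,"slide":[0.3,0.1,-18],"spin":0},{"fingers":7,"slide":[0.3,0.1,-19.5],"spin":0},{"fingers":7,"slide":[0.3,0.1,-20.5],"spin":0},{"fingers":7,"slide":[0.3,0.1,-20.6],"spin":0},{"fingers":7,"slide":[0.3,0.1,-20.6],"spin":0},{"fingers":7,"slide":[0.3,0.1,-20.6],"spin":0}]' 25
python3 - <<'E'
from h import *
o=status.get_obs();s=snapshot('wrist');save(s,'w2');s['obs']=o;np.save('pics/w2.npy',s,allow_pickle=True)
print(o['t'],o['ee_pos'],o['tool_rot'],o['qpos'])
E
```

```text
t: 2.2
ee_pos: [0.4664, 0.38, 0.0062]
tool_rot: [0.044, 0.999, 0.001, 0.001]
ft_force: [0.5, -0.0, 1.2]
opening: 0.818
2.2 [0.46637442 0.37997966 0.00624889] [4.38360090e-02 9.99038116e-01 7.38110349e-04 8.37880785e-04] [ 6.83677852e-01  2.23356379e-01 -6.61654207e-02  1.27904131e+00
 -1.19520174e-05  7.71378014e-01]
```

View pics/w2.png

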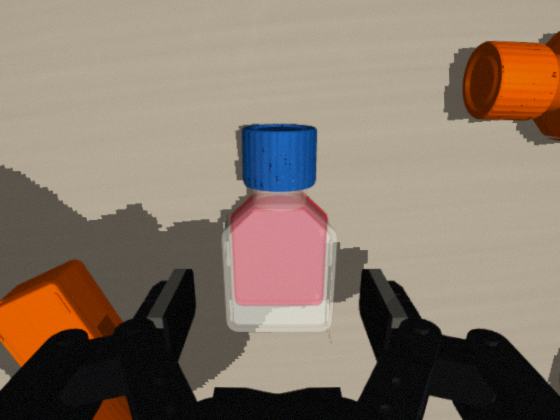

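Flask centred between the fingers; the body spans columns 223–335, cap tip row 125, body end row 330.

```bash
python3 - <<'E'
from h import *
s=np.load('pics/w2.npy',allow_pickle=True).item();T=wT(s)
print(T[:3,3])
for uv,z in [((280,125),.031),((280,125),.016),((280,330),.0),((280,330),.014),((280,303),.027),((280,330),.027),((280,190),.028)]:
    print(uv,z,ray(s,uv,z,T)[0].round(4))
print(ray(s,(280,330),.0,np.array(s['hand_eye'])@np.eye(4)) if 0 else '')
E
```

```text
[0.38608668 0.38589031 0.16768948]
(280, 125) 0.031 [0.3986 0.3862 0.031 ]
(280, 125) 0.016 [0.4    0.3862 0.016 ]
(280, 330) 0.0 [0.5112 0.3769 0.    ]
(280, 330) 0.014 [0.5008 0.3776 0.014 ]
(280, 303) 0.027 [0.4766 0.3796 0.027 ]
(280, 330) 0.027 [0.4911 0.3783 0.027 ]
(280, 190) 0.028 [0.4242 0.384  0.028 ]
```

```bash
python3 -m crank '[{"fingers":7,"slide":[-0.3,0,-0.2],"spin":0},{"fingers":4.5,"slide":[-0.3,0,-0.2],"spin":0},{"fingers":4,"slide":[-0.3,0,-0.2],"spin":0},{"fingers":4,"slide":[-0.3,0,-0.2],"spin":0},{"fingers":4,"slide":[-0.3,0,-0.2],"spin":0},{"fingers":4,"slide":[-0.3,0,-0.2],"spin":0},{"fingers":4,"slide":[-0.3,0,1],"spin":0},{"fingers":4,"slide":[-0.3,0,4],"spin":0},{"fingers":4,"slide":[-0.3,0,8],"spin":0},{"fingers":4,"slide":[-0.3,0,12],"spin":0}]' 25
```

```text
t: 3.25
ee_pos: [0.4623, 0.3791, 0.1265]
tool_rot: [0.044, 0.999, -0.0, -0.0]
ft_force: [0.5, 1.0, -0.4]
opening: 0.472
```

```bash
python3 - <<'E'
from h import *
o=status.get_obs();s=snapshot('wrist');save(s,'w3');s['obs']=o;np.save('pics/w3.npy',s,allow_pickle=True)
print(o['t'],o['ee_pos'],o['opening'],o['ft_force'])
E
```

```text
3.25 [0.4622887  0.37911772 0.12645223] 0.472434791251809 [ 0.48053778  0.95485642 -0.35998147]
```

View pics/w3.png

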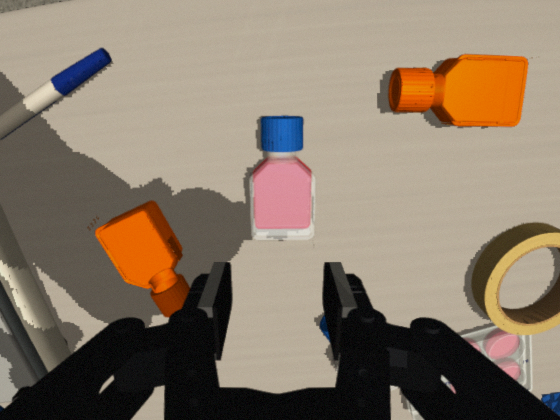

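The grip was not made before the lift: the flask at (282,180) is still on the bench, so the fingers close more slowly than I allowed. I'll check its position and redo the grasp with more time.

```bash
python3 - <<'E'
from h import *
s=np.load('pics/w3.npy',allow_pickle=True).item();T=wT(s)
for uv,z in [((282,116),.016),((280,240),.024),((250,205),.02),((314,205),.02)]:
    print(uv,z,ray(s,uv,z,T)[0].round(4))
hsv=cv2.cvtColor(s['frame'],cv2.COLOR_RGB2HSV)
P,_=pts(s,T);fl=(abs(P[...,0]-.45)<.075)&(abs(P[...,1]-.377)<.045)
blob(s,fl&(hsv[...,1]>40)&((hsv[...,0]>155)|(hsv[...,0]<5))&(P[...,2]>.01),.026,T,'pink')
E
python3 -m crank '[{"fingers":7,"slide":[0,0,0],"spin":0},{"fingers":7,"slide":[0,0,0],"spin":0},{"fingers":7,"slide":[0,0,0],"spin":0},{"fingers":7,"slide":[0,0,-2],"spin":0},{"fingers":7,"slide":[0,0,-4],"spin":0},{"fingers":7,"slide":[0,0,-6],"spin":0},{"fingers":7,"slide":[0,0,-8],"spin":0},{"fingers":7,"slide":[0,0,-9],"spin":0},{"fingers":7,"slide":[0,0,-9],"spin":0},{"fingers":7,"slide":[0,0,-9],"spin":0}]' 25
```

```text
(282, 116) 0.016 [0.4004 0.3874 0.016 ]
(280, 240) 0.024 [0.4944 0.3779 0.024 ]
(250, 205) 0.02 [0.4649 0.3571 0.02  ]
(314, 205) 0.02 [0.4692 0.4064 0.02  ]
pink 3831 [456.2 382.2] [43.5 55.2] 85.2 mean [0.4571 0.3824]
t: 4.3
ee_pos: [0.4627, 0.3794, 0.035]
tool_rot: [0.044, 0.999, -0.0, -0.0]
ft_force: [1.0, -0.2, 0.0]
opening: 0.821
```

```bash
python3 -m crank '[{"fingers":7,"slide":[0,0.2,-1],"spin":0},{"fingers":7,"slide":[0,0.2,-2.5],"spin":0},{"fingers":7,"slide":[0,0.2,-3.1],"spin":0},{"fingers":4.3,"slide":[0,0.2,-3.1],"spin":0},{"fingers":4.3,"slide":[0,0.2,-3.1],"spin":0},{"fingers":4.3,"slide":[0,0.2,-3.1],"spin":0},{"fingers":4.3,"slide":[0,0.2,-3.1],"spin":0},{"fingers":4.3,"slide":[0,0.2,-3.1],"spin":0},{"fingers":4.3,"slide":[0,0.2,-3.1],"spin":0},{"fingers":4.3,"slide":[0,0.2,-3.1],"spin":0}]' 25
python3 - <<'E'
from h import *
o=status.get_obs();s=snapshot('wrist');save(s,'w4');s['obs']=o;np.save('pics/w4.npy',s,allow_pickle=True)
print(o['t'],o['ee_pos'],o['opening'],o['ft_force'])
E
```

```text
t: 5.3
ee_pos: [0.4627, 0.3814, 0.0038]
tool_rot: [0.044, 0.999, 0.0, 0.0]
ft_force: [-1.0, -0.6, 0.3]
opening: 0.503
5.3 [0.46273259 0.38140346 0.00381411] 0.502673764680218 [-0.98831742 -0.57150813  0.25383859]
```

View pics/w4.png

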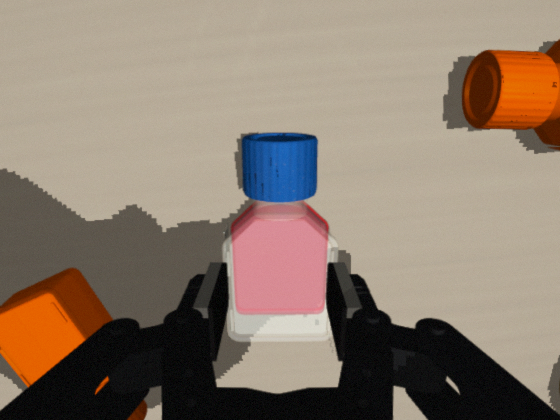

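```bash
python3 -m crank '[{"fingers":3,"slide":[0,0,0],"spin":0},{"fingers":3,"slide":[0,0,0],"spin":0},{"fingers":3,"slide":[0,0,0],"spin":0},{"fingers":3,"slide":[0,0,0],"spin":0},{"fingers":3,"slide":[0,0,0],"spin":0},{"fingers":3,"slide":[0,0,0],"spin":0},{"fingers":3,"slide":[0,0,0],"spin":0},{"fingers":3,"slide":[0,0,0],"spin":0},{"fingers":3,"slide":[0,0,0],"spin":0},{"fingers":3,"slide":[0,0,0.5],"spin":0}]' 25
python3 - <<'E'
from h import *
o=status.get_obs();s=snapshot('wrist');save(s,'w5');s['obs']=o;np.save('pics/w5.npy',s,allow_pickle=True)
print(o['t'],o['ee_pos'],o['opening'],o['ft_force'])
E
```

```text
t: 6.35
ee_pos: [0.4626, 0.3813, 0.0088]
tool_rot: [0.044, 0.999, -0.0, -0.0]
ft_force: [0.3, 0.1, -0.9]
opening: 0.349
6.35 [0.46262814 0.38127789 0.00877289] 0.3493111698378514 [ 0.31039231  0.11738464 -0.87538011]
```

View pics/w5.png

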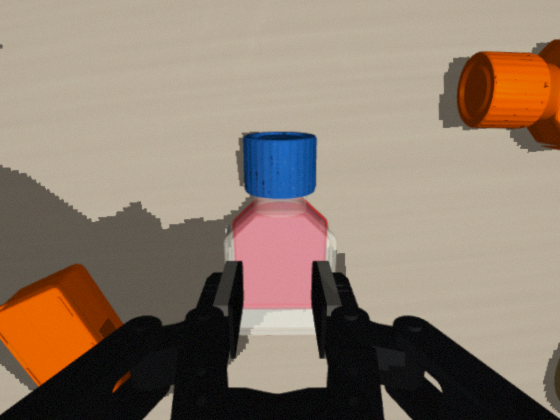

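```bash
python3 - <<'E'
from h import *
for n in('w5','w4','w2'):
    s=np.load(f'pics/{n}.npy',allow_pickle=True).item();T=wT(s);P,_=pts(s,T)
    print(n,s['obs']['ee_pos'])
    for u,v in [(280,160),(280,240),(280,325),(225,268),(235,275),(235,300),(320,275),(220,290),(210,290),(228,340),(320,340),(180,285),(372,285),(218,275),(335,275)]:
        print((u,v),s['frame'][v,u],s['z_map'][v,u].round(4),(P[v,u]*1000).round(1))
E
```

```text
w5 [0.46262814 0.38127789 0.00877289]
(280, 160) [ 32 102 186] 0.1422 [408.8 386.4  29.3]
(280, 240) [220 144 152] 0.1595 [445.2 383.3  23. ]
(280, 325) [221 218 207] 0.172 [488.6 379.6  24. ]
(225, 268) [55 50 49] 0.1467 [449.  360.5  38.3]
(235, 275) [15 13 12] 0.1409 [449.3 365.2  44.4]
(235, 300) [4 4 7] 0.1299 [452.7 366.2  57. ]
(320, 275) [47 45 42] 0.1399 [451.7 398.1  45.3]
(220, 290) [55 51 47] 0.1298 [448.7 361.1  56. ]
(210, 290) [15  7 15] 0.1371 [452.1 355.9  49.6]
(228, 340) [1 4 5] 0.1229 [461.8 363.7  67.4]
(320, 340) [14 12 11] 0.1263 [466.8 395.2  64.6]
(180, 285) [93 88 78] 0.1949 [477.5 326.5  -2.1]
(372, 285) [186 174 155] 0.1946 [486.5 429.8  -1.9]
(218, 275) [13 14 12] 0.1486 [452.4 357.1  37.5]
(335, 275) [ 8 11 10] 0.1483 [456.4 404.8  37.8]
w4 [0.46273259 0.38140346 0.00381411]
(280, 160) [ 29  99 180] 0.1366 [407.8 386.5  29.9]
(280, 240) [216 139 149] 0.1538 [443.1 383.6  23.3]
(280, 325) [218 215 203] 0.1662 [485.1 380.   24. ]
(225, 268) [7 1 0] 0.1493 [450.3 360.2  31. ]
(235, 275) [207 128 138] 0.1583 [457.6 362.6  23.9]
(235, 300) [200 138 136] 0.160
[... 560 characters left out ...]
80, 240) [212 140 146] 0.1553 [447.3 382.1  24.4]
(280, 325) [200 195 181] 0.1694 [490.7 378.4  23.7]
(225, 268) [152 150 139] 0.1597 [458.6 356.8  24.1]
(235, 275) [206 128 136] 0.1607 [462.4 360.8  24.2]
(235, 300) [191 150 148] 0.1661 [475.9 358.9  22.9]
(320, 275) [207 136 142] 0.1605 [465.6 398.3  24.4]
(220, 290) [94 87 75] 0.1918 [484.1 347.3  -1.2]
(210, 290) [92 87 77] 0.1925 [484.  341.8  -1.8]
(228, 340) [87 81 70] 0.2017 [516.3 347.2  -1.1]
(320, 340) [177 169 149] 0.2012 [520.5 398.6  -0.6]
(180, 285) [3 5 3] 0.133 [451.1 344.5  50. ]
(372, 285) [5 4 2] 0.1323 [456.9 414.9  50.8]
(218, 275) [88 82 74] 0.1894 [475.3 347.4  -1.5]
(335, 275) [106  99  91] 0.1888 [480.3 408.3  -0.9]
```

```bash
python3 - <<'E'
from h import *
for n,cols in(('w5',(222,226,230,330)),('w3',(215,220)),('w2',(175,185))):
    s=np.load(f'pics/{n}.npy',allow_pickle=True).item();T=wT(s);P,_=pts(s,T)
    print(n,s['obs']['ee_pos'],s['obs']['opening'])
    for c in cols:
        print(c,[(v,tuple((P[v,c]*1000).round().astype(int))) for v in range(256,300,3)])
E
python3 - <<'E'
import cv2
a=cv2.imread('pics/w5.png')[220:400,160:400];cv2.imwrite('pics/w5c.png',cv2.resize(a,None,fx=3.2,fy=3.2,interpolation=2))
E
```

```text
w5 [0.46262814 0.38127789 0.00877289] 0.3493111698378514
222 [(256, (np.int64(462), np.int64(352), np.int64(-2))), (259, (np.int64(464), np.int64(351), np.int64(-2))), (262, (np.int64(466), np.int64(351), np.int64(-2))), (265, (np.int64(467), np.int64(351), np.int64(-2))), (268, (np.int64(469), np.int64(351), np.int64(-2))), (271, (np.int64(471), np.int64(351), np.int64(-1))), (274, (np.int64(449), np.int64(360), np.int64(43))), (277, (np.int64(449), np.int64(360), np.int64(46))), (280, (np.int64(449), np.int64(361), np.int64(49))), (283, (np.int64(449), np.int64(361), np.int64(50))), (286, (np.int64(449), np.int64(361), np.int64(53))), (289, (np.int64(449), np.int64(362), np.int64(55))), (292, (np.int64(448), np.int64(362), np.int64(58))), (295, (np.int64(449), np.int64(362), np.int64(60))), (298, (np.int64(449), np.int64(363), np.int64(61)))]
226 [(256, (np.int64(450), np.int64(359), np.int64(26))), (259, (np.int64(452), np.int64(359), np.int64(24))), (262, (np.int64(449), np.int64(360), np.int64(34))), (265, (np.int64(449), np.int64(361), np.int64(36))), (268, (np.int64(449), np.i
[... 4796 characters left out ...]
nt64(-2))), (262, (np.int64(466), np.int64(331), np.int64(-2))), (265, (np.int64(468), np.int64(331), np.int64(-2))), (268, (np.int64(470), np.int64(331), np.int64(-1))), (271, (np.int64(451), np.int64(344), np.int64(39))), (274, (np.int64(451), np.int64(344), np.int64(42))), (277, (np.int64(452), np.int64(344), np.int64(43))), (280, (np.int64(452), np.int64(345), np.int64(45))), (283, (np.int64(453), np.int64(345), np.int64(46))), (286, (np.int64(454), np.int64(345), np.int64(46))), (289, (np.int64(456), np.int64(344), np.int64(45))), (292, (np.int64(457), np.int64(344), np.int64(46))), (295, (np.int64(457), np.int64(345), np.int64(47))), (298, (np.int64(458), np.int64(345), np.int64(48)))]
```

View pics/w5c.png

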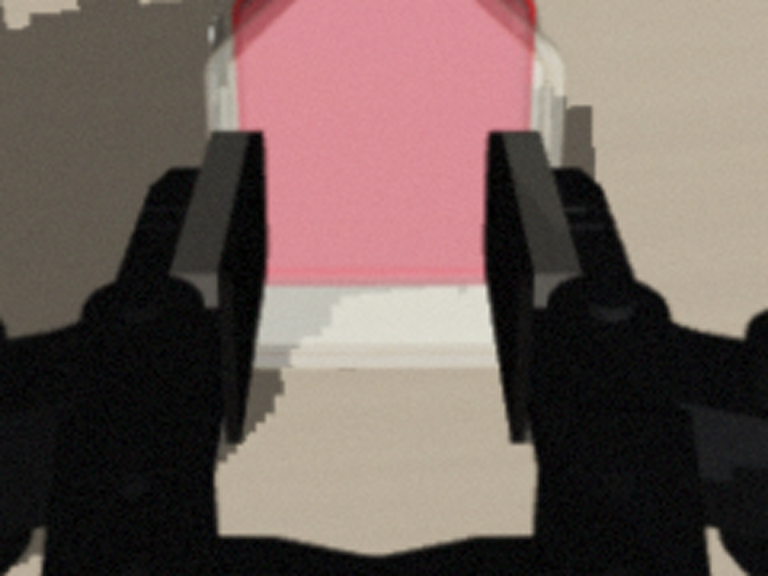

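```bash
python3 - <<'E'
from h import *
s=snapshot('side');np.save('pics/s1.npy',s,allow_pickle=True)
P,_=pts(s);m=(abs(P[...,0]-.46)<.1)&(abs(P[...,1]-.38)<.1)&(P[...,2]<.2)
vv,uu=np.where(m);print(uu.min(),uu.max(),vv.min(),vv.max())
a=s['frame'][140:240,180:300];cv2.imwrite('pics/s1c.png',cv2.resize(a,None,fx=6,fy=6,interpolation=2)[:,:,::-1])
E
```

```text
215 276 146 217
```

View pics/s1c.png

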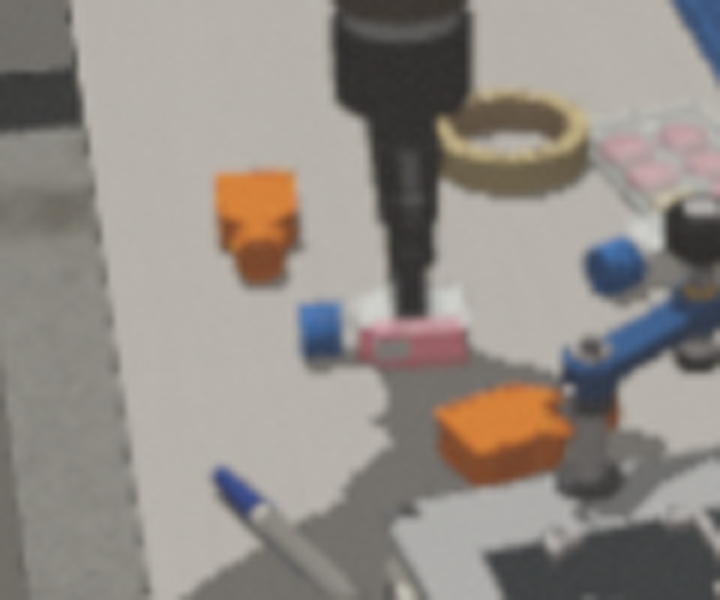

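The side view confirms the fingertips are resting above the flask. In three wrist pictures the tips also measure 24–33 mm above the reported TCP, depending on the opening, so the true shut tip is about 20 mm behind it. I'll allow for this and feel for the bench with the force reading.

```bash
python3 -m crank '[{"fingers":6.6,"slide":[0,0,0.6],"spin":0},{"fingers":6.6,"slide":[0,0,0.6],"spin":0},{"fingers":6.6,"slide":[0,0,0.6],"spin":0},{"fingers":6.6,"slide":[0,0,0.6],"spin":0},{"fingers":6.6,"slide":[0,0,0.6],"spin":0},{"fingers":6.6,"slide":[0,0,0.6],"spin":0},{"fingers":6.6,"slide":[0,0,0],"spin":0},{"fingers":6.6,"slide":[0,0,-1],"spin":0},{"fingers":6.6,"slide":[0,0,-2],"spin":0},{"fingers":6.6,"slide":[0,0,-2],"spin":0}]' 25
python3 -m crank '[{"fingers":6.6,"slide":[0,0,-0.5],"spin":0},{"fingers":6.6,"slide":[0,0,-1],"spin":0},{"fingers":4.0,"slide":[0,0,-1],"spin":0},{"fingers":4,"slide":[0,0,-1],"spin":0},{"fingers":4,"slide":[0,0,-1],"spin":0},{"fingers":4,"slide":[0,0,-1],"spin":0},{"fingers":4,"slide":[0,0,-1],"spin":0},{"fingers":4,"slide":[0,0,-1],"spin":0},{"fingers":4,"slide":[0,0,-1],"spin":0},{"fingers":4,"slide":[0,0,-1],"spin":0}]' 25
python3 - <<'E'
from h import *
o=status.get_obs();s=snapshot('wrist');save(s,'w6');s['obs']=o;np.save('pics/w6.npy',s,allow_pickle=True)
print(o['t'],o['ee_pos'],o['opening'],o['ft_force'])
E
```

```text
t: 7.45
ee_pos: [0.4616, 0.3805, -0.0137]
tool_rot: [0.044, 0.999, -0.001, -0.001]
ft_force: [-0.9, -0.5, -0.2]
opening: 0.769
t: 8.45
ee_pos: [0.4627, 0.3814, -0.0213]
tool_rot: [0.044, 0.999, -0.0, -0.0]
ft_force: [-0.5, 0.2, -0.4]
opening: 0.559
8.45 [ 0.46265095  0.381363   -0.02132123] 0.5588806912978729 [-0.46495139  0.23913986 -0.36013014]
```

View pics/w6.png

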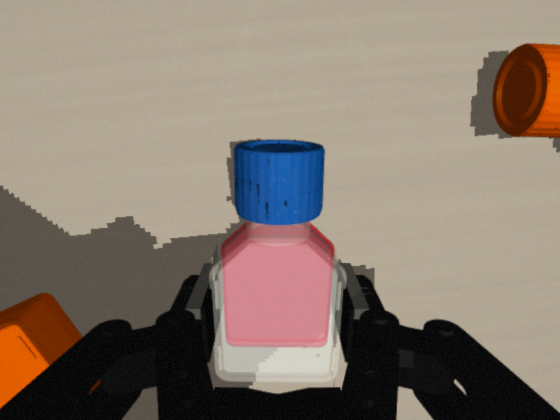

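Opening 47.7 mm: the fingers have stopped on the 48 mm body, so this grip is good. I'll lift and carry it to a look point behind the nest.

```bash
python3 -m crank '[{"fingers":4,"slide":[0,0,1],"spin":0},{"fingers":4,"slide":[0,0,4],"spin":0},{"fingers":4,"slide":[0,0,8],"spin":0},{"fingers":4,"slide":[0,0,12],"spin":0},{"fingers":4,"slide":[0,0,16],"spin":0},{"fingers":4,"slide":[0,0,20],"spin":0},{"fingers":4,"slide":[0,0,24],"spin":0},{"fingers":4,"slide":[1,-3,24],"spin":2},{"fingers":4,"slide":[2,-6,24],"spin":4},{"fingers":4,"slide":[3,-9,24],"spin":6}]' 25
python3 -m crank '[{"fingers":4,"slide":[2,-4,0],"spin":2},{"fingers":4,"slide":[4,-8,0],"spin":4},{"fingers":4,"slide":[6,-12,0],"spin":6},{"fingers":4,"slide":[8,-16,0],"spin":6.3},{"fingers":4,"slide":[9,-20,0],"spin":6.3},{"fingers":4,"slide":[10,-23.2,0],"spin":6.3},{"fingers":4,"slide":[10,-23.2,0],"spin":6.3},{"fingers":4,"slide":[10,-23.2,0],"spin":6.3},{"fingers":4,"slide":[10,-23.2,0],"spin":6.3},{"fingers":4,"slide":[10,-23.2,0],"spin":6.3}]' 25
python3 - <<'E'
from h import *
o=status.get_obs();s=snapshot('wrist');save(s,'w7');s['obs']=o;np.save('pics/w7.npy',s,allow_pickle=True)
print(o['t'],o['ee_pos'],o['opening'],o['ft_force'],R.from_quat(o['tool_rot']).as_matrix()[:,0])
E
```

```text
t: 9.5
ee_pos: [0.4929, 0.2906, 0.2199]
tool_rot: [-0.01, 1.0, 0.0, 0.001]
ft_force: [-0.6, 0.7, -0.6]
opening: 0.558
t: 10.5
ee_pos: [0.5924, 0.0604, 0.219]
tool_rot: [-0.064, 0.998, 0.0, 0.0]
ft_force: [0.3, -0.2, 0.0]
opening: 0.556
10.5 [0.59241776 0.06043227 0.21903919] 0.5557910198964235 [ 0.25103487 -0.21790252  0.00819746] [-9.91768665e-01 -1.28042205e-01 -3.30238160e-04]
```

View pics/w7.png

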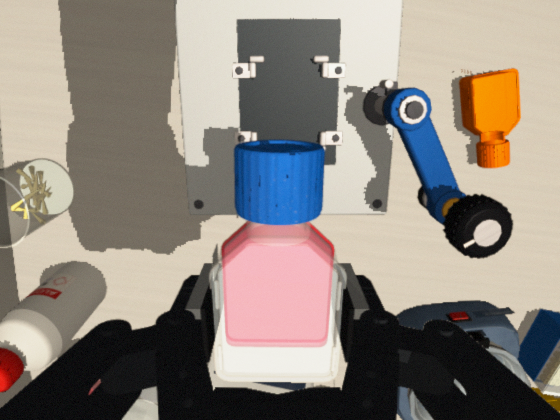

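The view shows the nest brackets at (242,71), (333,71), (247,137) and (332,137), the post at (407,108) and the knob at (478,222).

```bash
python3 - <<'E'
from h import *
s=np.load('pics/w7.npy',allow_pickle=True).item()
T=wT(s);P,_=pts(s,T)
a=s['frame'][40:165,220:420];cv2.imwrite('pics/w7c.png',cv2.resize(a,None,fx=4,fy=4,interpolation=2)[:,:,::-1])
X,Y,Z=P[...,0],P[...,1],P[...,2]
near=(X<.7)&(abs(Y-.06)<.12)
blob(s,near&(abs(Z-.062)<.006),.062,T,'platform')
for uv in [(210,100),(380,200),(290,100)]: print(uv,P[uv[1],uv[0]].round(4))
for uv,z in [((199,204),.062),((377,204),.062)]: print('screw',uv,ray(s,uv,z,T)[0].round(4))
m=near&(Z>.066)&(Z<.08)&(X<.58)
vv,uu=np.where(m); 
n,l,st,c=cv2.connectedComponentsWithStats(m.astype(np.uint8))
for k in range(1,n):
    if st[k,4]>15:
        b=l==k;print(st[k],c[k].round(1),(P[b].mean(0)*1000).round(1))
m=(Z>.16)&(Z<.2)&(abs(X-.57)<.05)&(abs(Y-.18)<.05);blob(s,m,.18,T,'knob');print(np.percentile(Z[m],[5,50,95]))
hsv=cv2.cvtColor(s['frame'],cv2.COLOR_RGB2HSV)
m=(Z>.12)&(Z<.15)&(Y>.1)&(hsv[...,0]>100)&(hsv[...,0]<120)&(hsv[...,1]>100)&(Y<.25);blob(s,m,.134,T,'arm')
print('post',ray(s,(412,110),.142,T)[0].round(4),P[110,412])
E
```

```text
platform 38209 [530.5  61.4] [181.3 184.3] 7.5 mean [0.5144 0.0589]
(210, 100) [ 0.5276 -0.0062  0.0593]
(380, 200) [0.5958 0.1558 0.0622]
(290, 100) [0.519  0.0615 0.0626]
screw (199, 204) [ 0.621  -0.0088  0.062 ]
screw (377, 204) [0.6    0.1539 0.062 ]
[250  56  15  22 180] [254.6  64.2] [494.7  29.1  69.1]
[314  56  15  22 191] [323.1  64.4] [487.6  83.9  69.1]
[364  86  24  39 423] [375.  105.2] [513.5 132.4  68. ]
[252 132   6   8  43] [254.3 135.6] [551.8  35.3  68.9]
[320 132   6  18  85] [322.7 139.1] [547.2  93.3  69. ]
knob 3412 [573.1 180.1] [46.5 38.2] 59.0 mean [0.5733 0.18  ]
[0.16387694 0.17883501 0.1807917 ]
arm 3715 [541.4 159. ] [102.3  30.2] 36.7 mean [0.5403 0.1563]
post [0.5128 0.1373 0.142 ] [0.51280097 0.13792631 0.14025715]
```

View pics/w7c.png

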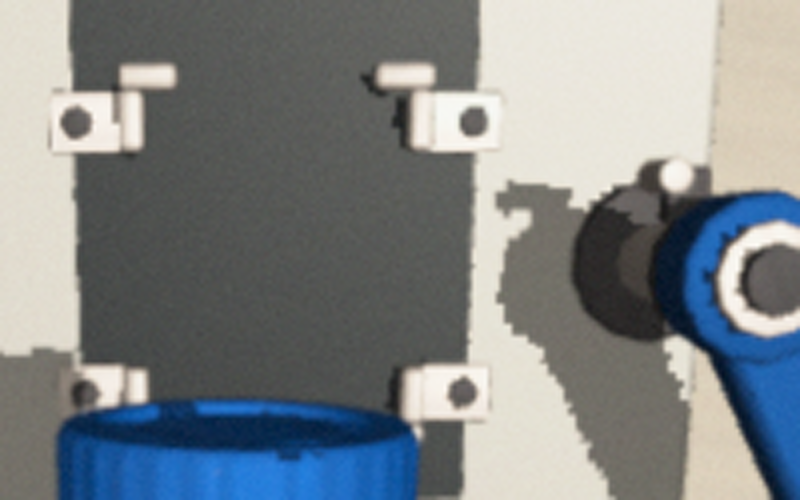

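```bash
python3 - <<'E'
from h import *
s=np.load('pics/w7.npy',allow_pickle=True).item();T=wT(s)
th=np.radians(7.4);ex=np.array([np.cos(th),np.sin(th)]);ey=np.array([-np.sin(th),np.cos(th)])
n0=np.array([.524,.0585])
def q(uv,z,l):
    p=ray(s,uv,z,T)[0][:2];d=p-n0;print(l,p.round(4),'loc',(d@ex*1000).round(1),(d@ey*1000).round(1))
q((256.2,70),.071,'FL inner'); q((322.5,70),.071,'FR inner')
q((257,137),.071,'BL in');q((320.7,137),.071,'BR in')
q((258,62.2),.066,'front lip L inner');q((320,62.2),.066,'front lip R');q((264,60),.071,'lipL end');q((313.5,60),.071,'lipR end')
q((412,110),.142,'post');q((239,70.5),.064,'sFL');q((338.5,70.5),.064,'sFR');q((241,138),.064,'sBL');q((335.5,138),.064,'sBR')
q((199,204),.062,'scrL');q((377,204),.062,'scrR')
t=np.load('pics/top0.npy',allow_pickle=True).item()
def q2(uv,z,l):
    p=ray(t,uv,z)[0][:2];d=p-n0;print('top',l,p.round(4),'loc',(d@ex*1000).round(1),(d@ey*1000).round(1))
for uv in [(297,203),(322,198),(301,226),(327,221)]: q2(uv,.071,'br')
q2((140+665/3.4,150+88/3.4),.062,'scr');q2((140+505/3.4,150+353/3.4),.062,'scr');q2((140+720/3.4,150+309/3.4),.062,'scr');q2((140+458/3.4,150+130/3.4),.062,'scr')
q2((140+487/3.4,150+218/3.4),.142,'post')
E
```

```text
FL inner [0.499 0.031] loc -28.3 -24.1
FR inner [0.4921 0.0839] loc -28.4 29.3
BL in [0.5524 0.0377] loc 25.5 -24.3
BR in [0.5455 0.0911] loc 25.5 29.5
front lip L inner [0.4926 0.0314] loc -34.7 -22.8
front lip R [0.486  0.0815] loc -34.7 27.7
lipL end [0.4906 0.0363] loc -36.0 -17.7
lipR end [0.4855 0.0755] loc -36.0 21.9
post [0.5128 0.1373] loc -1.0 79.6
sFL [0.5009 0.0165] loc -28.4 -38.7
sFR [0.4902 0.0979] loc -28.5 43.4
sBL [0.5559 0.0238] loc 27.2 -38.5
sBR [0.5454 0.1049] loc 27.1 43.2
scrL [ 0.621  -0.0088] loc 87.5 -79.2
scrR [0.6    0.1539] loc 87.6 84.9
top br [0.5546 0.0979] loc 35.4 35.1
top br [0.563  0.0321] loc 35.3 -31.2
top br [0.4935 0.0929] loc -25.8 38.0
top br [0.5015 0.0254] loc -26.5 -30.0
top scr [ 0.623 -0.011] loc 89.2 -81.7
top scr [0.4261 0.13  ] loc -87.9 83.5
top scr [ 0.447  -0.0337] loc -88.2 -81.5
top scr [0.601  0.1523] loc 88.5 83.1
top post [0.5121 0.1378] loc -1.6 80.2
```

```bash
python3 -m crank '[{"fingers":4,"slide":[-2,0,0],"spin":0},{"fingers":4,"slide":[-4,0,0],"spin":0},{"fingers":4,"slide":[-6,0,-1],"spin":0},{"fingers":4,"slide":[-6.8,0,-4],"spin":0},{"fingers":4,"slide":[-6.8,0,-8],"spin":0},{"fingers":4,"slide":[-6.8,0,-11],"spin":0},{"fingers":4,"slide":[-6.8,0,-13],"spin":0},{"fingers":4,"slide":[-6.8,0,-14],"spin":0},{"fingers":4,"slide":[-6.8,0,-14],"spin":0},{"fingers":4,"slide":[-6.8,0,-14],"spin":0}]' 25
python3 - <<'E'
from h import *
o=status.get_obs();s=snapshot('wrist');save(s,'w8');s['obs']=o;np.save('pics/w8.npy',s,allow_pickle=True)
print(o['t'],o['ee_pos'],o['opening'],o['ft_force'],R.from_quat(o['tool_rot']).as_matrix()[:,0])
E
```

```text
t: 11.55
ee_pos: [0.5251, 0.0597, 0.0798]
tool_rot: [-0.064, 0.998, 0.0, 0.001]
ft_force: [-0.0, -0.4, -1.0]
opening: 0.56
11.55 [0.5250914 0.0597026 0.0798174] 0.5597434611595284 [-0.01296848 -0.36267522 -0.95554676] [-0.99188908 -0.12710081 -0.00120281]
```

View pics/w8.png

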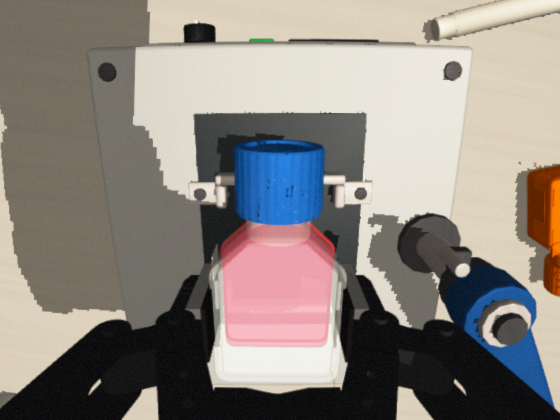

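```bash
python3 - <<'E'
from h import *
s=np.load('pics/w8.npy',allow_pickle=True).item();T=wT(s)
th=np.radians(7.4);ex=np.array([np.cos(th),np.sin(th)]);ey=np.array([-np.sin(th),np.cos(th)])
n0=s['obs']['ee_pos'][:2]
def q(uv,z,l):
    p=ray(s,uv,z,T)[0][:2];d=p-n0;print(l,p.round(4),'rel tcp',(d@ex*1000).round(1),(d@ey*1000).round(1))
q((200,194),.064,'sFL');q((360.5,193),.064,'sFR');q((107,72),.062,'scr');q((452.5,71),.062,'scr')
q((227,178),.071,'lip');q((509,328),.142,'post')
E
```

```text
sFL [0.5002 0.0165] rel tcp -30.2 -39.6
sFR [0.4893 0.0973] rel tcp -30.6 41.9
scr [ 0.4462 -0.0324] rel tcp -90.1 -81.1
scr [0.4248 0.1303] rel tcp -90.4 83.0
lip [0.4884 0.0302] rel tcp -40.1 -24.5
post [0.5098 0.1364] rel tcp -5.2 78.0
```

```bash
python3 -m crank '[{"fingers":4,"slide":[-0.15,0.12,-0.5],"spin":0},{"fingers":4,"slide":[-0.15,0.12,-1],"spin":0},{"fingers":4,"slide":[-0.15,0.12,-1.5],"spin":0},{"fingers":4,"slide":[-0.15,0.12,-2],"spin":0},{"fingers":4,"slide":[-0.15,0.12,-2.5],"spin":0},{"fingers":4,"slide":[-0.15,0.12,-3],"spin":0},{"fingers":4,"slide":[-0.15,0.12,-3.3],"spin":0},{"fingers":4,"slide":[-0.15,0.12,-3.5],"spin":0},{"fingers":4,"slide":[-0.15,0.12,-3.6],"spin":0},{"fingers":4,"slide":[-0.15,0.12,-3.6],"spin":0}]' 25
python3 - <<'E'
from h import *
o=status.get_obs();s=snapshot('wrist');save(s,'w9');s['obs']=o;np.save('pics/w9.npy',s,allow_pickle=True)
print(o['t'],o['ee_pos'],o['opening'],o['ft_force'],R.from_quat(o['tool_rot']).as_matrix()[:,0])
E
```

```text
t: 12.6
ee_pos: [0.5232, 0.0606, 0.0427]
tool_rot: [-0.063, 0.998, 0.0, -0.0]
ft_force: [0.2, 0.7, -1.3]
opening: 0.561
12.6 [0.52317879 0.06055199 0.04267292] 0.5607957166113826 [ 0.2418666   0.68620159 -1.33836987] [-9.91957959e-01 -1.26567795e-01  9.57340378e-06]
```

View pics/w9.png

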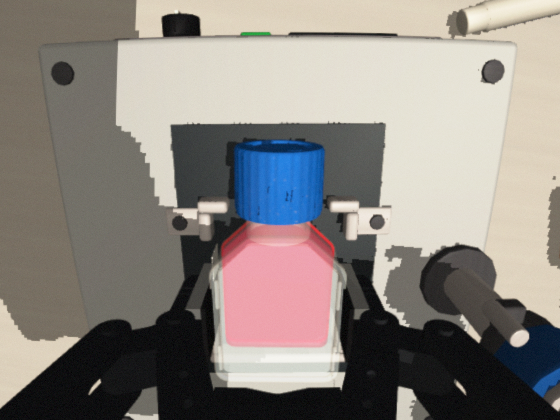

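The flask sits between the brackets: lips at (212,207) and (343,207), cap 235–325, so it is centred. Next I'll lower it the last 2 mm, release to a partial opening, and rise.

```bash
python3 -m crank '[{"fingers":4,"slide":[0,0,-0.1],"spin":0},{"fingers":4,"slide":[0,0,-0.2],"spin":0},{"fingers":4,"slide":[0,0,-0.2],"spin":0},{"fingers":6,"slide":[0,0,-0.2],"spin":0},{"fingers":6,"slide":[0,0,-0.2],"spin":0},{"fingers":6,"slide":[0,0,-0.2],"spin":0},{"fingers":6,"slide":[0,0,-0.2],"spin":0},{"fingers":6,"slide":[0,0,-0.2],"spin":0},{"fingers":6,"slide":[0,0,-0.2],"spin":0},{"fingers":6,"slide":[0,0,0],"spin":0}]' 25
python3 -m crank '[{"fingers":6,"slide":[0,0,2],"spin":0},{"fingers":6,"slide":[0,0,5],"spin":0},{"fingers":6,"slide":[0,0,9],"spin":0},{"fingers":6,"slide":[0,0,13],"spin":0},{"fingers":6,"slide":[0,0,17],"spin":0},{"fingers":6,"slide":[0,0,20],"spin":0},{"fingers":6,"slide":[0,0,20],"spin":0},{"fingers":6,"slide":[0,0,20],"spin":0},{"fingers":6,"slide":[0,0,20],"spin":0},{"fingers":6,"slide":[0,0,20],"spin":0}]' 25
python3 - <<'E'
from h import *
o=status.get_obs();s=snapshot('wrist');save(s,'w10');s['obs']=o;np.save('pics/w10.npy',s,allow_pickle=True)
print(o['t'],o['ee_pos'],o['opening'],o['ft_force'],o['torque'])
E
```

```text
t: 13.65
ee_pos: [0.523, 0.0605, 0.0425]
tool_rot: [-0.063, 0.998, -0.0, -0.0]
ft_force: [-0.9, 0.7, 0.4]
opening: 0.701
t: 14.65
ee_pos: [0.5227, 0.0605, 0.2414]
tool_rot: [-0.063, 0.998, -0.0, -0.001]
ft_force: [-0.0, 0.2, -0.1]
opening: 0.702
14.65 [0.52271165 0.060511   0.24138544] 0.7016829609422399 [-0.02227932  0.21109535 -0.14957364] [-0.00993385 -0.01320829 -0.01041479]
```

View pics/w10.png

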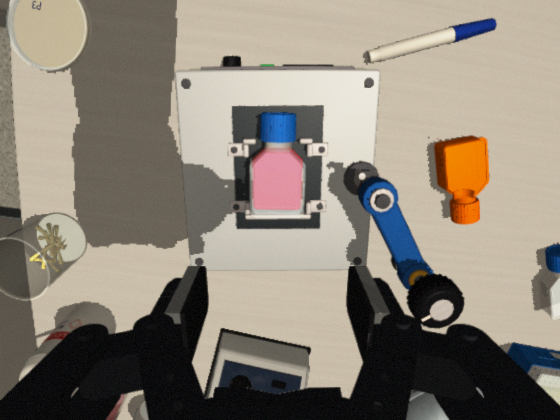

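The flask lies in the nest at (278,165), cap out through the front gap. The knob is at (436,301) and the post at (380,200). I'll check the seating height and get knob coordinates.

```bash
python3 - <<'E'
from h import *
s=np.load('pics/w10.npy',allow_pickle=True).item();T=wT(s);P,_=pts(s,T);Z=P[...,2];X=P[...,0];Y=P[...,1]
print('pink z front/back L R',[np.median(Z[v-2:v+3,u-3:u+4]).round(4) for u,v in [(278,160),(278,200),(258,190),(297,190)]],'platform',np.median(Z[90:95,240:320]),'cap',np.median(Z[120:135,270:288]))
th=np.radians(7.4);ex=np.array([np.cos(th),np.sin(th)]);ey=np.array([-np.sin(th),np.cos(th)])
n0=np.array([.523,.0605])
def q(uv,z,l):
    p=ray(s,uv,z,T)[0][:2];d=p-n0;print(l,p.round(4),'loc',(d@ex*1000).round(1),(d@ey*1000).round(1))
q((278,112),.078,'cap tip');q((278,214),.086,'end');q((250,190),.076,'bodyL');q((306,190),.076,'bodyR')
q((234,150),.064,'sFL');q((322,149),.064,'sFR');q((238,207),.064,'sBL');q((318,206),.064,'sBR')
q((186,83),.062,'s');q((369,83),.062,'s');q((199,262),.062,'s');q((357,261),.062,'s')
q((381.5,200.5),.142,'post');
m=(Z>.15)&(Z<.2)&(Y>.1)&(X>.5)
W=blob(s,m,.178,T,'knob');print(np.percentile(Z[m],[2,10,50,95]))
m2=m&(Z>.174);W=P[m2];c,r=cv2.minEnclosingCircle((W[:,:2]*1000).astype(np.float32));print('knob top',c,r,len(W))
a=s['frame'][170:350,340:500];cv2.imwrite('pics/w10c.png',cv2.resize(a,None,fx=3.3,fy=3.3,interpolation=2)[:,:,::-1])
E
```

```text
pink z front/back L R [np.float64(0.086), np.float64(0.0856), np.float64(0.0858), np.float64(0.0857)] platform 0.06028758340401277 cap 0.09060146894194676
cap tip [0.4605 0.0529] loc -63.0 0.5
end [0.5507 0.0645] loc 27.9 0.4
bodyL [0.534  0.0361] loc 7.7 -25.6
bodyR [0.5273 0.0878] loc 7.8 26.5
sFL [0.5007 0.0167] loc -27.8 -40.6
sFR [0.4893 0.0981] loc -28.5 41.6
sBL [0.5559 0.0257] loc 28.1 -38.7
sBR [0.5449 0.1033] loc 27.3 39.6
s [ 0.446  -0.0323] loc -88.3 -82.1
s [0.4251 0.1309] loc -88.0 82.4
s [ 0.6215 -0.0092] loc 88.7 -81.8
s [0.5996 0.1537] loc 88.0 82.5
post [0.5112 0.1379] loc -1.7 78.3
knob 2389 [571.4 181.6] [49.  38.2] 51.8 mean [0.5712 0.1816]
[0.16129919 0.1658589  0.17858722 0.18076001]
knob top (576.4891967773438, 187.14593505859375) 19.83917808532715 1789
```

View pics/w10c.png

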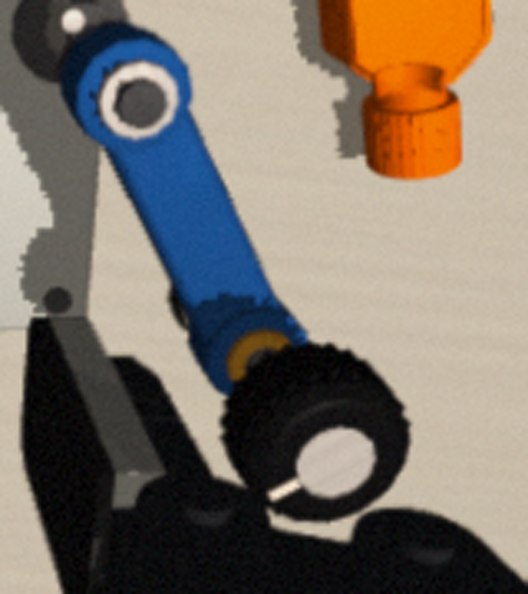

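The flask is seated flat: top at z about 0.086 at all four spots, within about 2–3 mm of the nest centre, which itself checks out at (0.523, 0.0605). Now I'll go above the knob with the jaws tangential to the arm.

```bash
python3 -m crank '[{"fingers":6,"slide":[1.5,3,0],"spin":7},{"fingers":6,"slide":[3,6,0],"spin":14},{"fingers":6,"slide":[4.5,10,0],"spin":21},{"fingers":6,"slide":[5.3,12.6,0],"spin":28.8},{"fingers":6,"slide":[5.3,12.6,-2],"spin":28.8},{"fingers":6,"slide":[5.3,12.6,-4],"spin":28.8},{"fingers":6,"slide":[5.3,12.6,-5],"spin":28.8},{"fingers":6,"slide":[5.3,12.6,-5],"spin":28.8},{"fingers":6,"slide":[5.3,12.6,-5],"spin":28.8},{"fingers":6,"slide":[5.3,12.6,-5],"spin":28.8}]' 25
python3 - <<'E'
from h import *
o=status.get_obs();s=snapshot('wrist');save(s,'w11');s['obs']=o;np.save('pics/w11.npy',s,allow_pickle=True)
print(o['t'],o['ee_pos'],o['opening'],o['ft_force'],o['torque'],o['qpos'])
T=wT(s);P,_=pts(s,T);Z=P[...,2]
m=(Z>.174)&(Z<.19)&(abs(P[...,0]-.575)<.04)&(abs(P[...,1]-.186)<.04)
c,r=cv2.minEnclosingCircle((P[m][:,:2]*1000).astype(np.float32));print('knob top',c,r,m.sum())
E
```

```text
t: 15.7
ee_pos: [0.5765, 0.1864, 0.1939]
tool_rot: [-0.309, 0.951, -0.0, 0.001]
ft_force: [0.7, 0.8, -0.4]
opening: 0.704
15.7 [0.57650092 0.18641136 0.19390799] 0.7044777642578789 [ 0.664513    0.77511473 -0.44002599] [ 0.00491921  0.01856719 -0.03857039] [ 3.12752387e-01  2.16766835e-01  2.89176360e-01  1.64163050e+00
 -2.75905971e-05 -3.16472377e-01]
knob top (576.8685302734375, 186.9605712890625) 19.996671676635742 3615
```

View pics/w11.png

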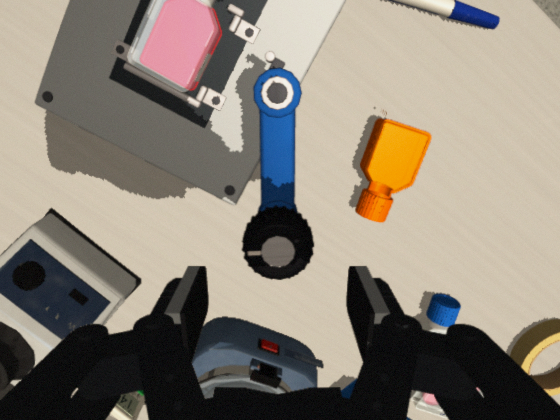

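The knob is centred between the fingers at (277,243), measured within 1 mm of the TCP. Now I'll descend and grip it lightly.

```bash
python3 -m crank '[{"fingers":6,"slide":[0,0,-2],"spin":0},{"fingers":6,"slide":[0,0,-4],"spin":0},{"fingers":6,"slide":[0,0,-5.5],"spin":0},{"fingers":3.4,"slide":[0,0,-5.8],"spin":0},{"fingers":3.4,"slide":[0,0,-5.8],"spin":0},{"fingers":3.4,"slide":[0,0,-5.8],"spin":0},{"fingers":3.4,"slide":[0,0,-5.8],"spin":0},{"fingers":3.4,"slide":[0,0,-5.8],"spin":0},{"fingers":3.4,"slide":[0,0,-5.8],"spin":0},{"fingers":3.4,"slide":[0,0,-5.8],"spin":0}]' 20
python3 - <<'E'
from h import *
o=status.get_obs()
print(o['t'],o['ee_pos'],o['opening'],o['ft_force'],o['torque'])
c=np.array([.5127,.1398]);k=o['ee_pos'][:2]
a0=36.2
# offsets per angle from start
r=.080
for pc in [(.5127,.1398),(.5121,.1385)]:
  d=k-np.array(pc);print(pc,np.hypot(*d),np.degrees(np.arctan2(*d[::-1])))
d=k-c
for da in np.arange(0,121,8.0):
    rr=R.from_euler('z',-da,degrees=True).as_matrix()[:2,:2]@d
    print(da,((c+rr-k)*100).round(2))
E
```

```text
t: 16.75
ee_pos: [0.576, 0.1865, 0.1346]
tool_rot: [-0.31, 0.951, -0.0, -0.0]
ft_force: [-2.7, -1.5, -7.7]
opening: 0.446
16.75 [0.57601957 0.18647384 0.13462691] 0.44607033265064067 [-2.71098464 -1.51955608 -7.73621412] [-0.21569355  0.47630533  0.00592634]
(0.5127, 0.1398) 0.07866266363892865 36.39450454813979
(0.5121, 0.1385) 0.07991996063612597 36.88949064635432
0.0 [0. 0.]
8.0 [ 0.59 -0.93]
16.0 [ 1.04 -1.93]
24.0 [ 1.35 -2.98]
32.0 [ 1.51 -4.06]
40.0 [ 1.52 -5.16]
48.0 [ 1.37 -6.25]
56.0 [ 1.08 -7.31]
64.0 [ 0.64 -8.31]
72.0 [ 0.06 -9.25]
80.0 [ -0.64 -10.09]
88.0 [ -1.45 -10.83]
96.0 [ -2.35 -11.45]
104.0 [ -3.34 -11.94]
112.0 [ -4.38 -12.29]
120.0 [ -5.46 -12.48]
```

```bash
python3 - <<'E'
from h import *
c=np.array([.5123,.1390]);k=np.array([.576,.1865]);d=k-c
for b in(0,48,96):
  rb=R.from_euler('z',-b,degrees=True).as_matrix()[:2,:2]@d
  for da in list(np.arange(b+6,b+50,6.0)):
    rr=R.from_euler('z',-da,degrees=True).as_matrix()[:2,:2]@d
    print(b,da,((rr-rb)*100).round(2))
E
```

```text
0 6.0 [ 0.46 -0.69]
0 12.0 [ 0.85 -1.43]
0 18.0 [ 1.16 -2.2 ]
0 24.0 [ 1.38 -3.  ]
0 30.0 [ 1.52 -3.82]
0 36.0 [ 1.58 -4.65]
0 42.0 [ 1.54 -5.48]
0 48.0 [ 1.42 -6.31]
48 54.0 [-0.21 -0.81]
48 60.0 [-0.49 -1.59]
48 66.0 [-0.86 -2.33]
48 72.0 [-1.31 -3.03]
48 78.0 [-1.82 -3.69]
48 84.0 [-2.4  -4.28]
48 90.0 [-3.04 -4.81]
48 96.0 [-3.73 -5.28]
96 102.0 [-0.74 -0.39]
96 108.0 [-1.51 -0.69]
96 114.0 [-2.31 -0.92]
96 120.0 [-3.13 -1.06]
96 126.0 [-3.96 -1.11]
96 132.0 [-4.79 -1.08]
96 138.0 [-5.61 -0.96]
96 144.0 [-6.42 -0.76]
```

```bash
python3 -m crank '[{"fingers":3.4,"slide":[0.46,-0.69,0],"spin":-6},{"fingers":3.4,"slide":[0.85,-1.43,0],"spin":-12},{"fingers":3.4,"slide":[1.16,-2.2,0],"spin":-18},{"fingers":3.4,"slide":[1.38,-3.0,0],"spin":-24},{"fingers":3.4,"slide":[1.52,-3.82,0],"spin":-30},{"fingers":3.4,"slide":[1.58,-4.65,0],"spin":-36},{"fingers":3.4,"slide":[1.54,-5.48,0],"spin":-42},{"fingers":3.4,"slide":[1.42,-6.31,0],"spin":-48},{"fingers":3.4,"slide":[1.42,-6.31,0],"spin":-48},{"fingers":3.4,"slide":[1.42,-6.31,0],"spin":-48}]' 20
python3 - <<'E'
from h import *
o=status.get_obs();s=snapshot('wrist');save(s,'w12');print(o['torque'],o['opening'],o['ft_force'])
E
```

```text
t: 17.75
ee_pos: [0.5894, 0.1235, 0.1346]
tool_rot: [0.104, 0.995, 0.0, -0.001]
ft_force: [-6.5, 0.7, -8.0]
opening: 0.444
[ 0.15947944  1.21642773 -0.14764875] 0.44397757335618054 [-6.5168427   0.69342451 -8.04873189]
```

View pics/w12.png

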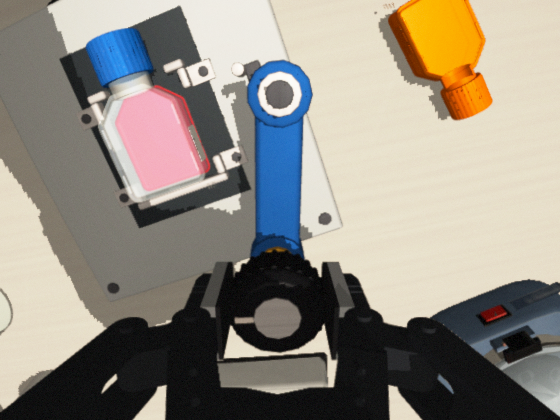

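The arm follows with the knob held at (277,305) and low forces. Continuing.

```bash
python3 -m crank '[{"fingers":3.4,"slide":[-0.23,-0.81,0],"spin":-6},{"fingers":3.4,"slide":[-0.52,-1.59,0],"spin":-12},{"fingers":3.4,"slide":[-0.89,-2.33,0],"spin":-18},{"fingers":3.4,"slide":[-1.33,-3.02,0],"spin":-24},{"fingers":3.4,"slide":[-1.84,-3.67,0],"spin":-30},{"fingers":3.4,"slide":[-2.42,-4.25,0],"spin":-36},{"fingers":3.4,"slide":[-3.05,-4.78,0],"spin":-42},{"fingers":3.4,"slide":[-3.74,-5.25,0],"spin":-48},{"fingers":3.4,"slide":[-3.74,-5.25,0],"spin":-48},{"fingers":3.4,"slide":[-3.74,-5.25,0],"spin":-48}]' 20
python3 - <<'E'
from h import *
o=status.get_obs();s=snapshot('wrist');save(s,'w13');print(o['torque'],o['opening'],o['ft_force'])
E
```

```text
t: 18.8
ee_pos: [0.5519, 0.0726, 0.1346]
tool_rot: [0.499, 0.867, 0.001, -0.002]
ft_force: [-6.4, 8.4, -9.3]
opening: 0.447
[ 1.75207556  1.25741074 -0.1363245 ] 0.447346290821143 [-6.43570755  8.39567926 -9.27425522]
```

View pics/w13.png

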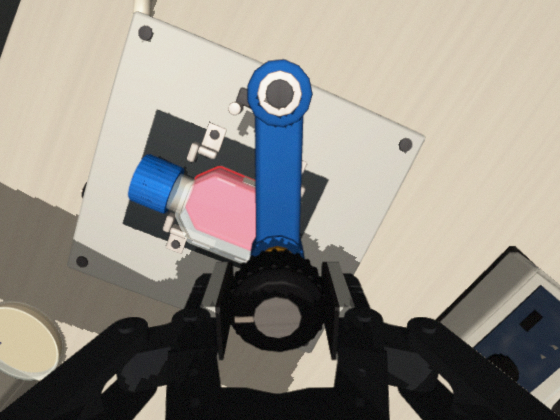

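```bash
python3 -m crank '[{"fingers":3.4,"slide":[-0.74,-0.36,0],"spin":-6},{"fingers":3.4,"slide":[-1.51,-0.65,0],"spin":-12},{"fingers":3.4,"slide":[-1.9,-0.76,0],"spin":-15},{"fingers":3.4,"slide":[-2.31,-0.87,0],"spin":-18},{"fingers":3.4,"slide":[-2.6,-0.93,0],"spin":-20},{"fingers":3.4,"slide":[-2.8,-0.97,0],"spin":-21.5},{"fingers":3.4,"slide":[-2.95,-1.0,0],"spin":-22.5},{"fingers":3.4,"slide":[-3.05,-1.0,0],"spin":-23.3},{"fingers":3.4,"slide":[-3.05,-1.0,0],"spin":-23.3},{"fingers":3.4,"slide":[-3.05,-1.0,0],"spin":-23.3}]' 20
python3 - <<'E'
from h import *
o=status.get_obs();s=snapshot('wrist');save(s,'w14');s['obs']=o;np.save('pics/w14.npy',s,allow_pickle=True);print(o['torque'],o['opening'],o['ft_force'],o['qpos'])
E
```

```text
t: 19.85
ee_pos: [0.5235, 0.0631, 0.1348]
tool_rot: [0.663, 0.748, 0.002, -0.001]
ft_force: [4.8, 11.8, -12.5]
opening: 0.444
[ 2.34467044 -0.89602064  0.22594927] 0.4442716910898944 [  4.8037999   11.76259653 -12.52722337] [ 0.11770375  0.01441012 -0.04621687  1.50749121  0.00394812  1.56858724]
```

View pics/w14.png

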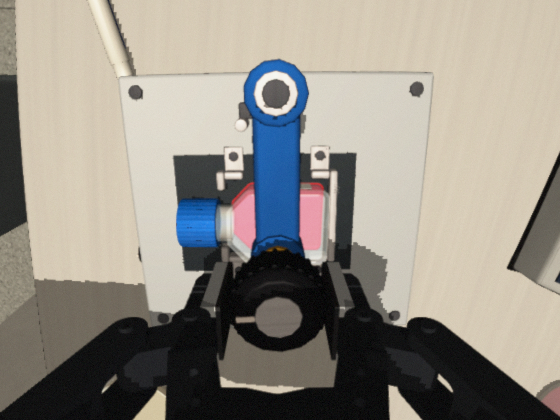

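```bash
python3 -m crank '[{"fingers":3.4,"slide":[-0.1,0.1,0],"spin":0},{"fingers":3.4,"slide":[-0.2,0.15,0],"spin":0},{"fingers":3.4,"slide":[-0.2,0.15,0],"spin":0},{"fingers":3.4,"slide":[-0.2,0.15,0],"spin":0},{"fingers":3.4,"slide":[-0.2,0.15,0],"spin":0},{"fingers":3.4,"slide":[-0.1,0.15,0],"spin":0},{"fingers":3.4,"slide":[-0.1,0.15,0],"spin":0},{"fingers":3.4,"slide":[-0.1,0.15,0],"spin":0},{"fingers":3.4,"slide":[-0.1,0.15,0],"spin":0},{"fingers":3.4,"slide":[-0.1,0.15,0],"spin":0}]' 20
python3 - <<'E'
from h import *
o=status.get_obs();print(o['torque'],o['opening'],o['ft_force'],o['ee_pos'])
E
```

```text
t: 20.9
ee_pos: [0.5231, 0.0635, 0.1349]
tool_rot: [0.664, 0.748, 0.002, 0.001]
ft_force: [7.4, 4.9, -12.6]
opening: 0.446
[ 1.04025345 -1.459944    0.15443419] 0.4463392205595883 [  7.41596282   4.9050618  -12.56648858] [0.52314441 0.06352737 0.13491792]
```

Commanded 1 mm further, but the tool moved only 0.4 mm while the opposing force rose, so the arm is at its stop. Now I'll release, rotate the open gripper back counter-clockwise around the knob, and re-measure the knob.

```bash
python3 -m crank '[{"fingers":6,"slide":[0,0,0],"spin":0},{"fingers":6,"slide":[0,0,0],"spin":0},{"fingers":6,"slide":[0,0,0],"spin":0},{"fingers":6,"slide":[0,0,0],"spin":0},{"fingers":6,"slide":[0,0,1.5],"spin":0},{"fingers":6,"slide":[0,0,3.5],"spin":8},{"fingers":6,"slide":[0,0,5],"spin":16},{"fingers":6,"slide":[0,0,6],"spin":24},{"fingers":6,"slide":[0,0,6],"spin":32},{"fingers":6,"slide":[0,0,6],"spin":40}]' 20
python3 -m crank '[{"fingers":6,"slide":[0,0,0],"spin":8},{"fingers":6,"slide":[0,0,0],"spin":16},{"fingers":6,"slide":[0,0,0],"spin":24},{"fingers":6,"slide":[0,0,0],"spin":32},{"fingers":6,"slide":[0,0,0],"spin":40},{"fingers":6,"slide":[0,0,0],"spin":48},{"fingers":6,"slide":[0,0,0],"spin":56},{"fingers":6,"slide":[0,0,0],"spin":64},{"fingers":6,"slide":[0,0,0],"spin":72},{"fingers":6,"slide":[0,0,0],"spin":80}]' 20
python3 -m crank '[{"fingers":6,"slide":[0,0,0],"spin":8},{"fingers":6,"slide":[0,0,0],"spin":16},{"fingers":6,"slide":[0,0,0],"spin":24},{"fingers":6,"slide":[0,0,0],"spin":32},{"fingers":6,"slide":[0,0,0],"spin":40},{"fingers":6,"slide":[0,0,0],"spin":40},{"fingers":6,"slide":[0,0,0],"spin":40},{"fingers":6,"slide":[0,0,0],"spin":40},{"fingers":6,"slide":[0,0,0],"spin":40},{"fingers":6,"slide":[0,0,0],"spin":40}]' 20
python3 - <<'E'
from h import *
o=status.get_obs();s=snapshot('wrist');save(s,'w15');s['obs']=o;np.save('pics/w15.npy',s,allow_pickle=True)
print(o['t'],o['ee_pos'],o['opening'],o['ft_force'],o['torque'],o['qpos'][[0,5]])
T=wT(s);P,_=pts(s,T);Z=P[...,2]
m=(Z>.168)&(Z<.19)&(abs(P[...,0]-.523)<.04)&(abs(P[...,1]-.062)<.04)
c,r=cv2.minEnclosingCircle((P[m][:,:2]*1000).astype(np.float32));print('knob top',c,r,m.sum(),np.percentile(Z[m],[5,50,95]))
s=snapshot('top');save(s,'t2');P,_=pts(s);Z=P[...,2]
E
```

```text
t: 21.9
ee_pos: [0.5219, 0.0625, 0.1965]
tool_rot: [0.366, 0.931, 0.0, 0.001]
ft_force: [0.1, 1.0, -0.6]
opening: 0.703
t: 22.9
ee_pos: [0.5216, 0.0624, 0.196]
tool_rot: [-0.318, 0.948, -0.0, 0.001]
ft_force: [0.4, 0.3, 0.6]
opening: 0.699
t: 23.9
ee_pos: [0.5214, 0.0624, 0.1947]
tool_rot: [-0.621, 0.784, 0.0, -0.0]
ft_force: [0.7, 0.4, 0.1]
opening: 0.702
23.9 [0.52144092 0.0624403  0.19474487] 0.7016068903232932 [0.72490771 0.3966778  0.07123179] [-0.01301644  0.00025273  0.00682978] [ 0.11918195 -1.21965662]
knob top (523.151123046875, 60.25896072387695) 19.981769561767578 3871 [0.17316738 0.17923414 0.18087112]
```

View pics/w15.png

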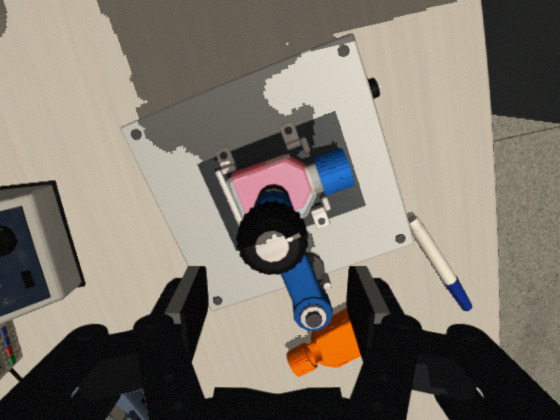

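The knob is at (0.5232, 0.0603), within 1 mm of the nest centre, so the arm is closed. I'll grip it harder for screwing.

```bash
python3 -m crank '[{"fingers":6,"slide":[0.18,-0.2,-2],"spin":0},{"fingers":6,"slide":[0.18,-0.2,-4],"spin":0},{"fingers":6,"slide":[0.18,-0.2,-5.7],"spin":0},{"fingers":3.4,"slide":[0.18,-0.2,-6.1],"spin":0},{"fingers":3.4,"slide":[0.18,-0.2,-6.1],"spin":0},{"fingers":3.4,"slide":[0.18,-0.2,-6.1],"spin":0},{"fingers":3.4,"slide":[0.18,-0.2,-6.1],"spin":0},{"fingers":3.4,"slide":[0.18,-0.2,-6.1],"spin":0},{"fingers":3.4,"slide":[0.18,-0.2,-6.1],"spin":0},{"fingers":3.4,"slide":[0.18,-0.2,-6.1],"spin":0}]' 60
python3 - <<'E'
from h import *
o=status.get_obs();print(o['ee_pos'],o['torque'],o['opening'],o['ft_force'],o['qpos'][5])
E
python3 -m crank '[{"fingers":3.4,"slide":[0,0,-0.03],"spin":-4},{"fingers":3.4,"slide":[0,0,-0.06],"spin":-8},{"fingers":3.4,"slide":[0,0,-0.09],"spin":-12},{"fingers":3.4,"slide":[0,0,-0.12],"spin":-16},{"fingers":3.4,"slide":[0,0,-0.14],"spin":-20},{"fingers":3.4,"slide":[0,0,-0.14],"spin":-20},{"fingers":3.4,"slide":[0,0,-0.14],"spin":-20},{"fingers":3.4,"slide":[0,0,-0.14],"spin":-20},{"fingers":3.4,"slide":[0,0,-0.14],"spin":-20},{"fingers":3.4,"slide":[0,0,-0.14],"spin":-20}]' 60
python3 - <<'E'
from h import *
o=status.get_obs();print(o['ee_pos'],o['torque'],o['opening'],o['ft_force'],o['qpos'][5],o['effort'][5])
E
```

```text
t: 25.0
ee_pos: [0.5232, 0.0603, 0.1334]
tool_rot: [-0.621, 0.784, 0.0, -0.0]
ft_force: [3.6, -2.4, -14.8]
opening: 0.431
[0.52319575 0.06032531 0.13339673] [-0.48289376 -0.62156586 -0.0131633 ] 0.4312563717124185 [  3.55389026  -2.37006323 -14.80813973] -1.2248947637321321
t: 26.0
ee_pos: [0.523, 0.0605, 0.1321]
tool_rot: [-0.476, 0.88, 0.0, -0.0]
ft_force: [0.3, -0.8, -15.1]
opening: 0.438
[0.5229947  0.06051593 0.13207185] [ 0.00624714  0.15051005 -0.07396756] 0.43812334049332435 [  0.34145094  -0.77554865 -15.14151826] -0.8763278009684584 -0.09079748298972845
```

```bash
cat > r.py <<'E'
from station import status
import numpy as np
o=status.get_obs();q=o['tool_rot']
print('t',round(o['t'],2),'yaw',np.degrees(2*np.arctan2(q[1],q[0])).round(2),'z',o['ee_pos'][2].round(4),'Mz',o['torque'].round(3),'F',o['ft_force'].round(1),'op',round(o['opening'],3),'q6',o['qpos'][5].round(3),'eff6',o['effort'][5].round(3))
E
python3 -m crank '[{"fingers":3.4,"slide":[0,0,-0.02],"spin":-3},{"fingers":3.4,"slide":[0,0,-0.04],"spin":-6},{"fingers":3.4,"slide":[0,0,-0.06],"spin":-9},{"fingers":3.4,"slide":[0,0,-0.08],"spin":-12},{"fingers":3.4,"slide":[0,0,-0.09],"spin":-14},{"fingers":3.4,"slide":[0,0,-0.1],"spin":-15},{"fingers":3.4,"slide":[0,0,-0.11],"spin":-16},{"fingers":3.4,"slide":[0,0,-0.11],"spin":-17},{"fingers":3.4,"slide":[0,0,-0.12],"spin":-18},{"fingers":3.4,"slide":[0,0,-0.12],"spin":-18}]' 60
python3 r.py
```

```text
t: 27.0
ee_pos: [0.5229, 0.0608, 0.1309]
tool_rot: [-0.332, 0.943, 0.0, -0.0]
ft_force: [-2.6, 4.1, -14.7]
opening: 0.438
t 27.0 yaw 218.75 z 0.1309 Mz [1.006 0.912 0.159] F [ -2.6   4.1 -14.7] op 0.438 q6 -0.561 eff6 0.409
```

```bash
python3 -m crank '[{"fingers":3.4,"slide":[0,0,-0.01],"spin":-2},{"fingers":3.4,"slide":[0,0,-0.03],"spin":-4},{"fingers":3.4,"slide":[0,0,-0.04],"spin":-6},{"fingers":3.4,"slide":[0,0,-0.05],"spin":-8},{"fingers":3.4,"slide":[0,0,-0.06],"spin":-9},{"fingers":3.4,"slide":[0,0,-0.07],"spin":-10},{"fingers":3.4,"slide":[0,0,-0.07],"spin":-11},{"fingers":3.4,"slide":[0,0,-0.08],"spin":-12},{"fingers":3.4,"slide":[0,0,-0.08],"spin":-12},{"fingers":3.4,"slide":[0,0,-0.08],"spin":-12}]' 60
python3 r.py
python3 -m crank '[{"fingers":3.4,"slide":[0,0,-0.01],"spin":-1},{"fingers":3.4,"slide":[0,0,-0.01],"spin":-2},{"fingers":3.4,"slide":[0,0,-0.02],"spin":-3},{"fingers":3.4,"slide":[0,0,-0.02],"spin":-4},{"fingers":3.4,"slide":[0,0,-0.03],"spin":-5},{"fingers":3.4,"slide":[0,0,-0.04],"spin":-6},{"fingers":3.4,"slide":[0,0,-0.05],"spin":-7},{"fingers":3.4,"slide":[0,0,-0.05],"spin":-8},{"fingers":3.4,"slide":[0,0,-0.05],"spin":-8},{"fingers":3.4,"slide":[0,0,-0.05],"spin":-8}]' 60
python3 r.py
```

```text
t: 28.0
ee_pos: [0.5229, 0.061, 0.1301]
tool_rot: [-0.232, 0.973, 0.001, -0.0]
ft_force: [-3.5, 4.4, -15.7]
opening: 0.435
t 28.0 yaw 206.81 z 0.1301 Mz [1.35  0.928 0.199] F [ -3.5   4.4 -15.7] op 0.435 q6 -0.352 eff6 0.169
t: 29.0
ee_pos: [0.5229, 0.0611, 0.1296]
tool_rot: [-0.163, 0.987, 0.001, -0.0]
ft_force: [-3.0, 5.9, -15.7]
opening: 0.433
t 29.0 yaw 198.81 z 0.1296 Mz [1.506 0.863 0.151] F [ -3.    5.9 -15.7] op 0.433 q6 -0.213 eff6 0.166
```

```bash
python3 -m crank '[{"fingers":3.4,"slide":[0,0,-0.01],"spin":-1.5},{"fingers":3.4,"slide":[0,0,-0.02],"spin":-3},{"fingers":3.4,"slide":[0,0,-0.03],"spin":-4.5},{"fingers":3.4,"slide":[0,0,-0.04],"spin":-6},{"fingers":3.4,"slide":[0,0,-0.05],"spin":-7},{"fingers":3.4,"slide":[0,0,-0.05],"spin":-8},{"fingers":3.4,"slide":[0,0,-0.06],"spin":-9},{"fingers":3.4,"slide":[0,0,-0.07],"spin":-10},{"fingers":3.4,"slide":[0,0,-0.07],"spin":-10},{"fingers":3.4,"slide":[0,0,-0.07],"spin":-10}]' 60
python3 r.py
python3 -m crank '[{"fingers":3.4,"slide":[0,0,-0.01],"spin":-1.5},{"fingers":3.4,"slide":[0,0,-0.02],"spin":-3},{"fingers":3.4,"slide":[0,0,-0.03],"spin":-4.5},{"fingers":3.4,"slide":[0,0,-0.04],"spin":-6},{"fingers":3.4,"slide":[0,0,-0.05],"spin":-7},{"fingers":3.4,"slide":[0,0,-0.05],"spin":-8},{"fingers":3.4,"slide":[0,0,-0.06],"spin":-9},{"fingers":3.4,"slide":[0,0,-0.07],"spin":-10},{"fingers":3.4,"slide":[0,0,-0.07],"spin":-10},{"fingers":3.4,"slide":[0,0,-0.07],"spin":-10}]' 60
python3 r.py
```

```text
t: 30.0
ee_pos: [0.523, 0.0613, 0.1289]
tool_rot: [-0.077, 0.997, 0.001, -0.0]
ft_force: [-3.7, 6.6, -14.8]
opening: 0.434
t 30.0 yaw 188.82 z 0.1289 Mz [1.75  0.8   0.165] F [ -3.7   6.6 -14.8] op 0.434 q6 -0.038 eff6 0.165
t: 31.0
ee_pos: [0.5231, 0.0615, 0.1283]
tool_rot: [0.01, 1.0, 0.001, -0.0]
ft_force: [-2.2, 7.6, -15.0]
opening: 0.431
t 31.0 yaw 178.83 z 0.1283 Mz [1.938 0.658 0.107] F [ -2.2   7.6 -15. ] op 0.431 q6 0.136 eff6 0.164
```

```bash
python3 -m crank '[{"fingers":3.4,"slide":[0,0,-0.01],"spin":-1},{"fingers":3.4,"slide":[0,0,-0.01],"spin":-2},{"fingers":3.4,"slide":[0,0,-0.02],"spin":-3},{"fingers":3.4,"slide":[0,0,-0.03],"spin":-4},{"fingers":3.4,"slide":[0,0,-0.03],"spin":-5},{"fingers":3.4,"slide":[0,0,-0.04],"spin":-6},{"fingers":3.4,"slide":[0,0,-0.05],"spin":-7},{"fingers":3.4,"slide":[0,0,-0.05],"spin":-8},{"fingers":3.4,"slide":[0,0,-0.05],"spin":-8},{"fingers":3.4,"slide":[0,0,-0.05],"spin":-8}]' 60
python3 r.py
python3 -m crank '[{"fingers":3.4,"slide":[0,0,-0.01],"spin":-1},{"fingers":3.4,"slide":[0,0,-0.01],"spin":-2},{"fingers":3.4,"slide":[0,0,-0.02],"spin":-3},{"fingers":3.4,"slide":[0,0,-0.03],"spin":-4},{"fingers":3.4,"slide":[0,0,-0.03],"spin":-5},{"fingers":3.4,"slide":[0,0,-0.04],"spin":-6},{"fingers":3.4,"slide":[0,0,-0.05],"spin":-7},{"fingers":3.4,"slide":[0,0,-0.05],"spin":-8},{"fingers":3.4,"slide":[0,0,-0.05],"spin":-8},{"fingers":3.4,"slide":[0,0,-0.05],"spin":-8}]' 60
python3 r.py
```

```text
t: 32.0
ee_pos: [0.5231, 0.0616, 0.1277]
tool_rot: [0.08, 0.997, 0.001, -0.0]
ft_force: [-3.6, 8.4, -16.5]
opening: 0.434
t 32.0 yaw 170.83 z 0.1277 Mz [2.105 0.482 0.175] F [ -3.6   8.4 -16.5] op 0.434 q6 0.276 eff6 0.165
t: 33.0
ee_pos: [0.5232, 0.0617, 0.1272]
tool_rot: [0.149, 0.989, 0.001, -0.0]
ft_force: [-2.3, 10.1, -15.8]
opening: 0.431
t 33.0 yaw 162.84 z 0.1272 Mz [2.205 0.387 0.182] F [ -2.3  10.1 -15.8] op 0.431 q6 0.416 eff6 0.167
```

```bash
python3 -m crank '[{"fingers":3.4,"slide":[0,0,-0.01],"spin":-1},{"fingers":3.4,"slide":[0,0,-0.01],"spin":-2},{"fingers":3.4,"slide":[0,-0.02,-0.02],"spin":-3},{"fingers":3.4,"slide":[0,-0.04,-0.03],"spin":-4},{"fingers":3.4,"slide":[0,-0.05,-0.03],"spin":-5},{"fingers":3.4,"slide":[0,-0.05,-0.04],"spin":-6},{"fingers":3.4,"slide":[0,-0.05,-0.05],"spin":-7},{"fingers":3.4,"slide":[0,-0.05,-0.05],"spin":-8},{"fingers":3.4,"slide":[0,-0.05,-0.05],"spin":-8},{"fingers":3.4,"slide":[0,-0.05,-0.05],"spin":-8}]' 60
python3 r.py

```

```text
t: 34.0
ee_pos: [0.5234, 0.0617, 0.1269]
tool_rot: [0.218, 0.976, 0.002, -0.0]
ft_force: [-2.3, 11.9, -16.9]
opening: 0.439
t 34.0 yaw 154.86 z 0.1269 Mz [2.757 0.222 0.084] F [ -2.3  11.9 -16.9] op 0.439 q6 0.554 eff6 0.189
```

```bash
python3 -m crank '[{"fingers":3.4,"slide":[0,0.02,-0.01],"spin":-1},{"fingers":3.4,"slide":[0,0.05,-0.01],"spin":-2},{"fingers":3.4,"slide":[0,0.07,-0.02],"spin":-3},{"fingers":3.4,"slide":[0,0.07,-0.03],"spin":-4},{"fingers":3.4,"slide":[0,0.07,-0.03],"spin":-5},{"fingers":3.4,"slide":[0,0.07,-0.04],"spin":-6},{"fingers":3.4,"slide":[0,0.07,-0.05],"spin":-7},{"fingers":3.4,"slide":[0,0.07,-0.05],"spin":-8},{"fingers":3.4,"slide":[0,0.07,-0.05],"spin":-8},{"fingers":3.4,"slide":[0,0.07,-0.05],"spin":-8}]' 60
python3 r.py

```

```text
t: 35.0
ee_pos: [0.5235, 0.0619, 0.1264]
tool_rot: [0.285, 0.958, 0.001, -0.0]
ft_force: [-1.2, 9.3, -15.4]
opening: 0.435
t 35.0 yaw 146.84 z 0.1264 Mz [2.091 0.132 0.184] F [ -1.2   9.3 -15.4] op 0.435 q6 0.695 eff6 0.208
```

```bash
python3 -m crank '[{"fingers":3.4,"slide":[0,0.02,-0.01],"spin":-1},{"fingers":3.4,"slide":[0,0.04,-0.01],"spin":-2},{"fingers":3.4,"slide":[0,0.04,-0.02],"spin":-3},{"fingers":3.4,"slide":[0,0.04,-0.03],"spin":-4},{"fingers":3.4,"slide":[0,0.04,-0.03],"spin":-5},{"fingers":3.4,"slide":[0,0.04,-0.04],"spin":-6},{"fingers":3.4,"slide":[0,0.04,-0.05],"spin":-7},{"fingers":3.4,"slide":[0,0.04,-0.05],"spin":-8},{"fingers":3.4,"slide":[0,0.04,-0.05],"spin":-8},{"fingers":3.4,"slide":[0,0.04,-0.05],"spin":-8}]' 60
python3 r.py

```

```text
t: 36.0
ee_pos: [0.5236, 0.062, 0.1261]
tool_rot: [0.352, 0.936, 0.001, 0.0]
ft_force: [-1.8, 6.3, -15.6]
opening: 0.434
t 36.0 yaw 138.83 z 0.1261 Mz [1.747 0.063 0.258] F [ -1.8   6.3 -15.6] op 0.434 q6 0.835 eff6 0.258
```

```bash
python3 -m crank '[{"fingers":3.4,"slide":[0,0.02,-0.01],"spin":-1},{"fingers":3.4,"slide":[0,0.02,-0.01],"spin":-2},{"fingers":3.4,"slide":[0,0.02,-0.02],"spin":-3},{"fingers":3.4,"slide":[0,0.02,-0.03],"spin":-4},{"fingers":3.4,"slide":[0,0.02,-0.03],"spin":-5},{"fingers":3.4,"slide":[0,0.02,-0.04],"spin":-6},{"fingers":3.4,"slide":[0,0.02,-0.05],"spin":-7},{"fingers":3.4,"slide":[0,0.02,-0.05],"spin":-8},{"fingers":3.4,"slide":[0,0.02,-0.05],"spin":-8},{"fingers":3.4,"slide":[0,0.02,-0.05],"spin":-8}]' 60
python3 r.py

```

```text
t: 37.0
ee_pos: [0.5237, 0.0621, 0.1257]
tool_rot: [0.416, 0.909, 0.001, 0.0]
ft_force: [-1.9, 6.2, -13.7]
opening: 0.435
t 37.0 yaw 130.83 z 0.1257 Mz [1.556 0.032 0.276] F [ -1.9   6.2 -13.7] op 0.435 q6 0.975 eff6 0.311
```

```bash
python3 -m crank '[{"fingers":3.4,"slide":[0,0.01,-0.01],"spin":-0.5},{"fingers":3.4,"slide":[0,0.01,-0.01],"spin":-1},{"fingers":3.4,"slide":[0,0.01,-0.01],"spin":-1.5},{"fingers":3.4,"slide":[0,0.01,-0.02],"spin":-2},{"fingers":3.4,"slide":[0,0.01,-0.02],"spin":-2.5},{"fingers":3.4,"slide":[0,0.01,-0.02],"spin":-3},{"fingers":3.4,"slide":[0,0.01,-0.02],"spin":-3},{"fingers":3.4,"slide":[0,0.01,-0.02],"spin":-3},{"fingers":3.4,"slide":[0,0.01,-0.02],"spin":-3},{"fingers":3.4,"slide":[0,0.01,-0.02],"spin":-3}]' 60
python3 r.py

```

```text
t: 38.0
ee_pos: [0.5238, 0.0621, 0.1256]
tool_rot: [0.44, 0.898, 0.001, 0.0]
ft_force: [-1.0, 6.4, -13.6]
opening: 0.435
t 38.0 yaw 127.84 z 0.1256 Mz [ 1.456 -0.025  0.408] F [ -1.    6.4 -13.6] op 0.435 q6 1.028 eff6 0.377
```

The joint reading has risen about 0.15–0.21 above free-running, and the knob is about 26° past contact, which is about 28 N. That is snug, so I'll release and retreat straight up.

```bash
python3 -m crank '[{"fingers":6,"slide":[0,0,0],"spin":0},{"fingers":6,"slide":[0,0,0],"spin":0},{"fingers":6,"slide":[0,0,0],"spin":0},{"fingers":6,"slide":[0,0,0],"spin":0},{"fingers":6,"slide":[0,0,0.5],"spin":0},{"fingers":6,"slide":[0,0,2],"spin":0},{"fingers":6,"slide":[0,0,5],"spin":0},{"fingers":6,"slide":[0,0,9],"spin":0},{"fingers":6,"slide":[0,0,12],"spin":0},{"fingers":6,"slide":[0,0,13],"spin":0}]' 
python3 - <<'E'
from h import *
o=status.get_obs();s=snapshot('wrist');save(s,'w16');s['obs']=o;np.save('pics/w16.npy',s,allow_pickle=True)
print(o['t'],o['ee_pos'],o['ft_force'])
T=wT(s);P,_=pts(s,T);Z=P[...,2]
m=(Z>.160)&(Z<.19)&(abs(P[...,0]-.523)<.04)&(abs(P[...,1]-.062)<.04)
c,r=cv2.minEnclosingCircle((P[m][:,:2]*1000).astype(np.float32));print('knob top',c,r,m.sum(),np.percentile(Z[m],[5,50,95]))
t=snapshot('top');save(t,'t3');a=t['frame'][150:310,140:440];cv2.imwrite('pics/t3c.png',cv2.resize(a,None,fx=2.6,fy=2.6,interpolation=2)[:,:,::-1])
E
```

```text
t: 39.0
ee_pos: [0.5241, 0.0614, 0.2599]
tool_rot: [0.44, 0.898, 0.001, 0.002]
ft_force: [-0.0, 0.5, 0.2]
opening: 0.701
39.0 [0.52407512 0.06141517 0.25991186] [-0.00636111  0.52082893  0.1980339 ]
knob top (522.4537963867188, 60.52168273925781) 19.78495979309082 2147 [0.16606174 0.1710887  0.17273613]
```

View pics/w16.png

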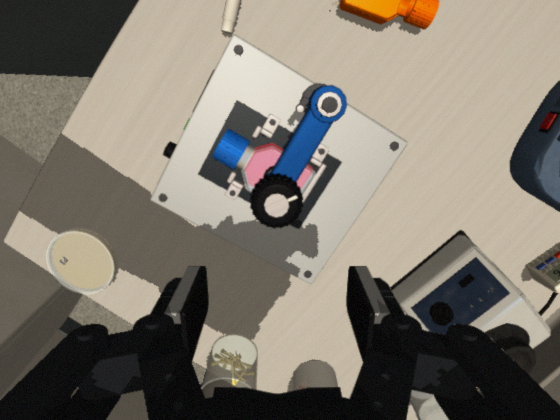

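View pics/t3c.png

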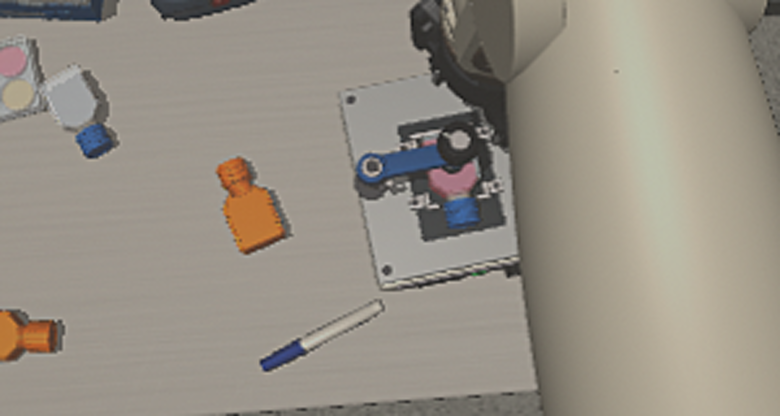

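The knob sits over the nest at (0.5225, 0.0605) and has dropped about 8 mm, which matches the turn (8.5 mm expected). The flask is still in the nest, and the pen, clear flask, dish and beaker stand where they were. Handing in.

```bash
python3 - <<'E'
from h import *
print(order.hand_in()); print(status.get_obs()['t'])
E
```

```text
the job is handed in; nothing more can be done
None
the job is handed in; nothing more can be done
```

The pink flask is flat in the nest, cap out through the front gap, and the blue arm is swung to its stop and clamped snug. I handed the job in at about 39 s of the 72 s allowed; no verdict is reported.

**Last checks:**
- **Flask:** before clamping, its top read the same height (86 mm) at four spots, with its middle about 2–3 mm from the nest's. I did not measure its position again after clamping, but the last pictures show it still in the nest.
- **Clamp arm:** the stop was felt as a rise in force. The knob's centre measured less than 1 mm from the nest's middle.
- **Clamping force:** the knob turned about 129° and dropped 8.1 mm, against 8.5 mm expected. Contact came at about 103–104°, and the last 26° puts the pad at roughly 28 N. The joint-torque reading rose from 0.165 to 0.377 N m, slightly above the 0.15–0.2 rise given as snug. It was 0.146 above just before the last 3°.
- **Other things on the bench:** none looked disturbed in the last pictures, though I compared them by eye only.

**What went wrong or disagreed:**
- **First two grasps:** both closed on nothing, without disturbing the flask. The real fingertips sit about 20 mm behind the reported tool point, more when the fingers are open, so I corrected heights for that.
- **Wrist moment:** about z it was noisier than the joint torque, so I judged the snugness mainly by the joint torque and the angle turned.

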